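Stack a thrust bearing and hold the wash tank's lid

TASK

Lay the roller ring flat in the middle of the round plate and the plain washer flat and centred on top of it, so that the bearing set is ready for washing. Then raise the wash tank's lid with the gripper's fingers and hold it open at 45 degrees so that a colleague across the bench can lift the plate in; the lid falls shut by itself, so finish while still holding it there, steady. Leave the other things on the bench where they are.

Things in the scene. Friction and masses are not known exactly. Their poses are not given: they have to be found in the camera images.
- plate: Loose round aluminium plate, 94 mm across and 8 mm thick, flat on top with a thin dark 64 mm circle line round its middle, 0.5 kg, lying on the table. Origin: centre of its underside; z up.
- cage: The roller ring: loose steel ring, 52 mm outer diameter, 29 mm bore, 13 mm thick, with dark radial rollers showing on its top and side; about 0.1 kg, lying flat on the table. Origin: centre of its underside; z up.
- washer: The plain washer: loose smooth steel ring, 52 mm outer diameter, 29 mm bore, 9 mm thick, about 0.09 kg, lying flat on the table. Origin: centre of its underside; z up. The two rings may have changed places.
- tank: Steel wash tank fixed to the table, open box 200 mm (its x) by 270 mm (its y), rim 120 mm above the table, closed by the lid. Origin: centre of its underside; its x axis points away from the hinge, towards the far side of the bench, z up.
- lid (a joint): Angle of the tank's lid in rad: 0 shut, grows as it opens (0.785 = 45 degrees), stop at 1.4. The lid swings freely and always falls shut; it weighs 0.35 to 0.7 kg, centre of mass about 100 mm from the hinge. It is hinged along the tank's rim on the robot's side (tank x = -100 mm), so its free edge, on the far side, rises and comes back over the hinge towards the robot.
- lid_hinge (a point): Point in the middle of the lid's hinge line, 120 mm above the table. Turns with the lid: x runs along the lid from the hinge to the free edge (203 mm away), y is the hinge line, z is square to the lid, upward when shut. Opening turns it about -y. The lid is 276 mm wide along y.
- lid_handle (a point): Middle of the handle bar: a round black bar 12 mm thick along the lid's y, 98 mm free between its two 12 mm end posts. In the lid_hinge frame it lies at x 165 mm, z 42 mm (36 mm above the lid's top face), so 162 mm above the table when shut. Axes as lid_hinge.
- screwdriver: Bystander: screwdriver lying between the tank and the plate. Origin: underside, near its middle.
- socket: Bystander: steel socket, 28 mm across, 36 mm tall, standing. Origin: centre of its underside.
- spray_can: Bystander: spray can, 58 mm across, 160 mm tall. Origin: centre of its underside.
- oil_bottle: Bystander: white oil bottle, 72 mm across, 190 mm tall. Origin: centre of its underside.
- wrench: Bystander: wrench lying flat. Origin: underside, near its middle.
- bolt_cup: Bystander: empty steel cup, 80 mm across, 60 mm tall. Origin: centre of its underside.
- brush: Bystander: brush with a wooden handle, lying. Origin: underside, near its middle.
Not all that is in view belongs to the job. Leave any green look-alike of the cage alone. What is shaped like the washer but purple is not meant.

How it is judged:
By the outcome, as a careful person would: the job done as asked, in the order asked, and still so for the second after the job is handed in, while the arm keeps its last pose, push and grip.
It also fails if it takes over 59 s, if anything falls off the work surface, if the arm or the gripper's body presses on something with over 40 N, if the wrist force passes 120 N, or if a joint passes its speed limit or range.

ROBOT

A 6-joint arm with a two-finger parallel gripper is mounted at the origin on the work surface. World frame = base frame: x ahead of the robot, y to its left, z up, the work surface at z = 0. Lengths are in m, angles in rad, forces in N, time in s.
With the tool pointing down it reaches from about 0.225 to 0.875 m from the base axis. Payload 3.4 kg.
Tool frame: the origin (TCP) lies at the very end of the fingers, on their centre line; the grasp point (between the pads) lies 19 mm behind it; z points along the fingers, y is the direction in which the jaws open and shut (so a half turn about z gives the same grasp; the last joint's range is limited). The gripper opens to 85 mm and grips with 20 to 120 N. Pads are 22 mm wide; open, the fingers measure 114 mm over their backs; the gripper's body (76 mm by 85 mm) begins 54 mm behind the grasp point. The pads swing forward as they close: fully open they stand 13 mm farther back than shut.
Start: joints at [-1.365, 0.276, 1.505, -0, 1.361, -0.121], TCP at [0.185, -0.545, 0.2] pointing down, gripper open.
Joint ranges: [-2.89, 2.89], [-0.75, 2.08], [0.22, 2.7], [-1.18, 4.32], [0.11, 2.71], [-2.7, 2.7]. Speed limits (rad/s): [2.57, 2.57, 3.14, 3.14, 3.14, 3.14].

INTERFACE

Orientations are given as a unit quaternion [w, x, y, z].
In Python, from rig import telemetry, imaging, manip, finder gives the robot as it stands.
- The arm moves only by the tool arm_command, never from a script. Its argument "steps" is a list of rows, each a list of 3 entries, a list of its own where there are three numbers: the turn, a rotation vector about the world's x, y, z in rad, then the shift along the world's x, y, z in mm, then the closure in counts, from 0 (fully open) to 255 (shut). In form: [[[rx, ry, rz], [dx, dy, dz], grip], ...]. A call has 1 to 20 rows; each row shifts and turns the commanded pose from where the row before left it; what a row does not reach is not made up. A row lasts 1/8 s, in which the tool goes at most 62.5 mm and 10.7 degrees, less where a joint would pass 70% of its speed; a pose out of reach is approached as far as the arm can. A call is refused whole if a number of a shift passes 62.5 or a number of a turn 0.188, either way. A call with a gripper value outside its range is refused whole. The fingers move at their own pace and stop on an object; "newtons" is the grip in N (left out, the last holds). Time passes only in rows, so rows that do not move let the fingers close. It gives the time, the measured TCP pose, the force and the opening at its end, in the units of the state.
- telemetry.get_state(): the state, without advancing time (a new reading comes with each control period).
- imaging.get_image(name): name is "scene" or "top" or "wrist"; returns the picture (480x640x3 uint8, blue, green, red); there is no depth.
- imaging.camera_params(name): a dict with "intrinsics" (3x3 intrinsics, pixels), "D" ([k1, k2, p1, p2, k3] as OpenCV has them; the pictures are not rectified), "R" (3x3) and "t" (3): a world point X has camera coordinates R X + t. Camera axes: x right, y down, z forward; pixel columns grow to the right and rows downward; lengths in m; the calibration is good to about 2 mm. A picture is of the moment at which its call begins: read the wrist's pose just before it. camera_params takes no time and is no camera call; for the wrist camera it gives the pose at the moment of the call.
- manip.sign_off(): hands the job in, once; it reports no verdict.
Trained networks look in the newest picture that a camera, given by its name, has taken for a name from the list of things; names that differ only in an ending like _2 or _b are one class to them, and where a whole thing is asked for, a point or a joint stands for the part that bears it (a point fixed in the world has none). Each returns a list of dicts, best first, with "score" (0 to 1); they miss things now and then, are a little off and sometimes report something else, mostly with a low value. They report only what shows in the picture. A call takes as long as a camera call. They do not tell look-alikes from the thing itself.
- finder.cut_out(camera, thing): "pixels" (480x640 bool, what is visible of it) and "extent" ([left, top, width, height] in pixels, round what is visible of it).
The state is a dict: "clock": time; "qpos": joint angles; "qd": joint speeds; "effort": joint torques, N m; "position": TCP position; "ee_rot": TCP orientation; "contact_force": force on the tool from outside, world axes, zero at the start; "moment": the same for the moment, N m; "width": finger opening in m.
Only numpy, scipy, OpenCV 4.12 (cv2) and the standard library are available. Lean on these libraries where they do the work, as an engineer would, in place of code of your own. Each camera call takes 0.05 s, during which the arm holds its last target.

## Working session

There is one attempt and no reset: what is moved stays moved. The work goes in short steps, Python scripts to look and compute and a tool call to move; the robot and the scene stay as the last step left them, time stands still between calls to the robot, and variables do not carry over. Pictures are saved under pics/ and viewed, and the job is handed in when it is done.

Besides the shell and the picture viewer there is one more tool, called after "Call:" in YAML: its name, and indented under it one key for each argument. arm_command: Moves the arm, as the interface text tells. Its arguments: {"type":"object","properties":{"steps":{"type":"array"},"newtons":{"type":"number"}},"required":["steps"]}

```bash
ls; mkdir -p pics; python3 - <<'E'
from rig import telemetry, imaging, manip, finder
import cv2
print(telemetry.get_state())
for n in ("scene","top","wrist"):
    p=imaging.camera_params(n); print(n,p)
    cv2.imwrite(f"pics/{n}0.png",imaging.get_image(n))
print(telemetry.get_state()["clock"])
E
```

```text
pics
{'clock': 0.0, 'qpos': array([-1.36499666e+00,  2.76605523e-01,  1.50619329e+00,  1.69409806e-06,
        1.36065003e+00, -1.21012101e-01]), 'qd': array([ 0.00043187, -0.00161493,  0.00115745, -0.00033464,  0.00127102,
        0.00139384]), 'effort': array([-6.06901631e-04, -4.16780734e+01, -2.45806414e+01, -5.83428209e-05,
        1.08449988e-02,  6.20628924e-06]), 'position': array([ 0.18445527, -0.54397949,  0.19890977]), 'ee_rot': array([-9.27291291e-04,  9.86678543e-01,  1.62679411e-01, -3.85059573e-05]), 'contact_force': array([0.1604071 , 0.00731728, 0.79900014]), 'moment': array([ 0.0049837 , -0.0179577 , -0.05451393]), 'width': 0.08537526646075227}
scene {'intrinsics': array([[607.40074181,   0.        , 328.6466421 ],
       [  0.        , 607.40074181, 243.18309746],
       [  0.        ,   0.        ,   1.        ]]), 'D': array([-0.05633695,  0.        ,  0.        ,  0.        ,  0.        ]), 'R': array([[ 0.8760051 ,  0.48176304,  0.02279114],
       [ 0.30829066, -0.52298226, -0.79463604],
       [-0.37090691,  0.70313152, -0.60665817]]), 't': array([-0.51372009
[... 245 characters left out ...]
     , 0.        , 0.        ]), 'R': array([[ 0.02323485, -0.99961714,  0.01502408],
       [-0.9903676 , -0.02506655, -0.13617518],
       [ 0.13649964, -0.01171535, -0.99057084]]), 't': array([-0.02405007,  0.56707461,  1.05954676])}
wrist {'intrinsics': array([[348.4973602 ,   0.        , 314.76720712],
       [  0.        , 348.4973602 , 239.16948812],
       [  0.        ,   0.        ,   1.        ]]), 'D': array([-0.03604397,  0.        ,  0.        ,  0.        ,  0.        ]), 'R': array([[ 0.32163231, -0.94686121, -0.00254958],
       [-0.90878148, -0.30945102,  0.27992194],
       [-0.26583619, -0.08771493, -0.96001938]]), 't': array([-0.57344388, -0.03707471,  0.37897821])}
0.15
```

View pics/scene0.png

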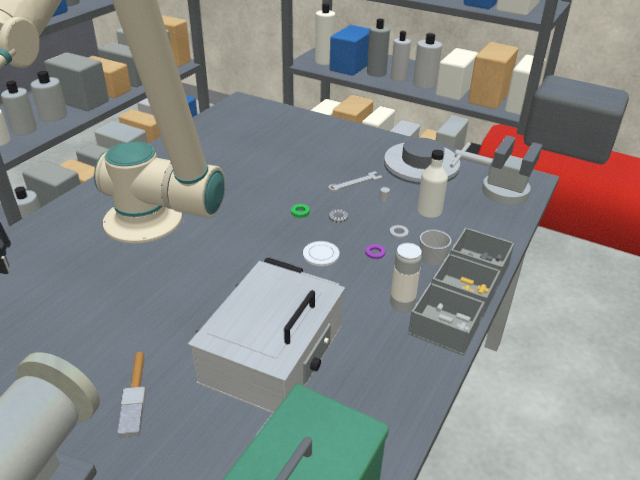

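View pics/top0.png

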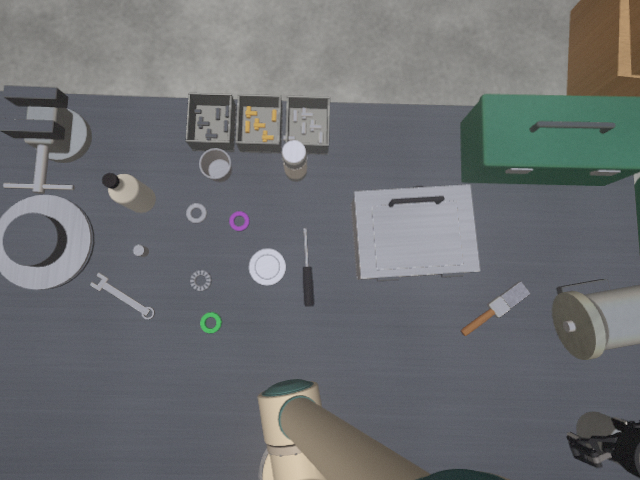

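View pics/wrist0.png

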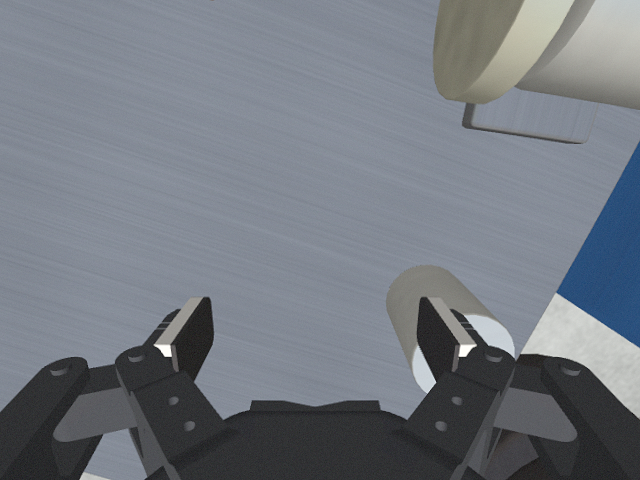

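The top view shows the roller ring at (200,280), the washer at (196,213), the plate at (267,267), the tank at about (416,232) with its handle at (416,200), and the screwdriver at (307,270). The green ring (210,322) and purple ring (239,221) are decoys.

```bash
cat > h.py <<'E'
import numpy as np, cv2
from scipy.optimize import least_squares
from rig import telemetry, imaging, manip, finder
def proj(p,X):
    rv,_=cv2.Rodrigues(np.array(p["R"])); 
    return cv2.projectPoints(np.asarray(X,float).reshape(-1,3),rv,np.array(p["t"],float),p["intrinsics"],p["D"])[0].reshape(-1,2)
def ray(p,uv):
    n=cv2.undistortPoints(np.array(uv,float).reshape(-1,1,2),p["intrinsics"],p["D"]).reshape(-1,2)
    d=np.c_[n,np.ones(len(n))]@p["R"]; C=-p["R"].T@p["t"]; return C,d
def onz(p,uv,z):
    C,d=ray(p,uv); return C+d*((z-C[2])/d[:,2])[:,None]
def hullmask(m):
    cs,_=cv2.findContours(m.astype(np.uint8),cv2.RETR_EXTERNAL,cv2.CHAIN_APPROX_NONE)
    c=max(cs,key=cv2.contourArea); return cv2.convexHull(c).reshape(-1,2).astype(np.float32)
def cen(h):
    M=cv2.moments(h.reshape(-1,1,2).astype(np.float32)); return np.array([M["m10"],M["m01"]])/M["m00"]
def cyl(x,y,r,z0,z1):
    a=np.linspace(0,2*np.pi,60,endpoint=False)
    c=np.c_[x+r*np.cos(a),y+r*np.sin(a)]
    return np.r_[np.c_[c,0*a+z0],np.c_[c,0*a+z1]]
def fitcyl(p,m,r,z0,z1):
    h=hullmask(m); u=cen(h); g=onz(p,[u],(z0+z1)/2)[0,:2]
    f=lambda q: cen(cv2.convexHull(proj(p,cyl(q[0],q[1],r,z0,z1)).astype(np.float32)).reshape(-1,2))-u
    s=least_squares(f,g,diff_step=1e-3)
    hm=cv2.convexHull(proj(p,cyl(*s.x,r,z0,z1)).astype(np.float32))
    return s.x,u,cv2.contourArea(h.reshape(-1,1,2))/cv2.contourArea(hm)
E
python3 - <<'E'
from h import *
dims=dict(plate=(.047,0,.008),cage=(.026,0,.013),washer=(.026,0,.009))
for n in ("top","scene"):
    p=imaging.camera_params(n); im=imaging.get_image(n)
    for t,(r,a,b) in dims.items():
        for q in finder.cut_out(n,t)[:3]:
            if q["score"]<.3: continue
            x,u,ar=fitcyl(p,q["pixels"],r,a,b); print(n,t,round(q["score"],2),np.round(x,4),np.round(u,1),round(ar,2),q["extent"])
    for t in ("screwdriver","tank","lid","lid_handle","spray_can","bolt_cup"):
        for q in finder.cut_out(n,t)[:1]: print(n,t,q["score"],q["extent"])
p=imaging.camera_params("top"); im=imaging.get_image("top")
cv2.imwrite("pics/topz.png",cv2.resize(im[170:310,330:500],None,fx=4.5,fy=4,interpolation=cv2.INTER_CUBIC))
print(telemetry.get_state()["clock"])
E
```

```text
top plate 0.96 [0.4994 0.1133] [267.2 267. ] 0.96 [252.4, 249.9, 33.6, 34.7]
top cage 0.76 [0.3566 0.2505] [210.1 322.5] 0.91 [199.8, 311.1, 21.5, 25.4]
top washer 0.68 [0.6177 0.1901] [239.4 220.9] 1.01 [230.6, 211.8, 21.9, 21.8]
top washer 0.61 [0.6344 0.3041] [195.8 213.4] 0.88 [185.9, 204.5, 20.0, 20.7]
top screwdriver 0.93 [301.9, 227.3, 13.5, 79.8]
top tank 0.81 [351.6, 183.2, 129.7, 102.5]
top lid 0.83 [354.3, 181.7, 126.2, 97.1]
top lid_handle 0.9 [355.0, 182.2, 124.7, 98.6]
top spray_can 0.87 [284.8, 139.8, 21.6, 40.5]
top bolt_cup 0.6 [198.3, 148.6, 33.8, 34.4]
scene plate 0.68 [0.501  0.1118] [320.5 253.5] 0.93 [303.2, 242.4, 35.6, 22.6]
scene plate 0.6 [0.633  0.5667] [432.7 186.5] 3.08 [419.0, 150.9, 27.5, 69.2]
scene plate 0.33 [0.6354 0.3015] [398.3 231.6] 0.31 [389.4, 223.9, 22.9, 19.3]
scene cage 0.7 [0.4483 0.0202] [284.  265.5] 0.81 [265.1, 256.8, 47.1, 21.0]
scene cage 0.63 [0.4632 0.2772] [337.9 216.5] 0.84 [325.5, 212.2, 24.2, 15.2]
scene cage 0.46 [0.3588 0.2465] [300. 211.] 0.82 [289.7, 205.7, 24.1, 11.7]
scene washer 0.74 [0.617  0.1875] [374.  251.6] 0.78 [361.7, 246.0, 20.7, 14.0]
scene washer 0.61 [0.6377 0.2992] [398.7 232. ] 0.83 [392.2, 225.7, 22.0, 12.1]
scene screwdriver 0.75 [266.6, 253.7, 73.6, 30.9]
scene tank 0.92 [186.0, 264.4, 159.8, 152.0]
scene lid 0.73 [186.3, 263.5, 155.4, 115.2]
scene lid_handle 0.73 [188.8, 261.6, 157.3, 115.3]
scene spray_can 0.64 [391.8, 244.5, 28.0, 67.3]
scene bolt_cup 0.82 [418.2, 228.1, 30.8, 39.7]
1.2
```

View pics/topz.png

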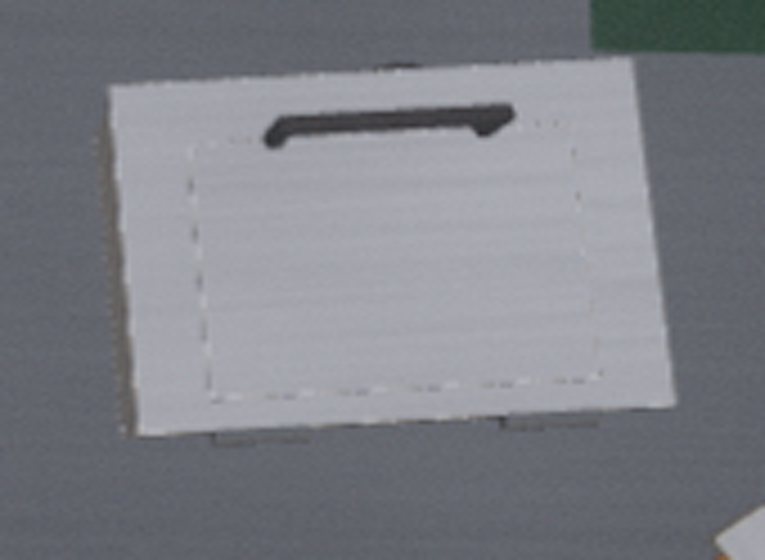

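```bash
python3 - <<'E'
from h import *
p=imaging.camera_params("top")
f=lambda c:[[330+x/4.5,170+y/4] for x,y in c]
L=onz(p,f([(109,87),(632,58),(676,404),(138,436)]),.126)
print("lid corners FL FR BR BL\n",L.round(4)); print(np.linalg.norm(L[0]-L[1]),np.linalg.norm(L[1]-L[2]),np.linalg.norm(L[2]-L[3]),np.linalg.norm(L[3]-L[0]))
B=onz(p,f([(280,126),(512,112)]),.162);print("bar",B.round(4),B.mean(0))
def fit(q):
    x,y,a=q; c,s=np.cos(a),np.sin(a)
    P=np.array([(.203,.138),(.203,-.138),(0,-.138),(0,.138)])
    return (P@np.array([[c,s],[-s,c]])+[x,y]-L[:,:2]).ravel()
s=least_squares(fit,[.4,-.25,0]);print("hinge",s.x,s.fun.round(4)); x,y,a=s.x
print("handle",x+.165*np.cos(a),y+.165*np.sin(a))
print("cage~",onz(p,[(200.3,280.5)],.0065))
w=imaging.camera_params("wrist");st=telemetry.get_state();C=-w["R"].T@w["t"]
from scipy.spatial.transform import Rotation as R
q=st["ee_rot"];T=R.from_quat([q[1],q[2],q[3],q[0]]).as_matrix()
print("cam in tool",T.T@(C-st["position"]),"axis",T.T@w["R"][2]); print(T)
# obstacles
print("spraycan base~",onz(p,[(296,172)],0),"screwdriver",onz(p,[(305,230),(309,305)],.01), "cup", onz(p,[(217,168)],.03),"bottle base",onz(p,[(142,203)],0))
E
```

```text
lid corners FL FR BR BL
 [[ 0.6726 -0.0962  0.126 ]
 [ 0.6972 -0.3704  0.126 ]
 [ 0.4934 -0.3878  0.126 ]
 [ 0.4682 -0.1133  0.126 ]]
0.27533429816253646 0.20454769625473643 0.2757203102375593 0.20513553824738387
bar [[ 0.6431 -0.1789  0.162 ]
 [ 0.6542 -0.2958  0.162 ]] [ 0.64861159 -0.23739402  0.162     ]
hinge [ 0.48172302 -0.25086302  0.08835177] [-0.0008  0.0007 -0.0011 -0.      0.0005 -0.0005  0.0014 -0.0001]
handle 0.6460794458573345 -0.2363039387162302
cage~ [[0.46076325 0.28163812 0.0065    ]]
cam in tool [ 0.07081414 -0.00042451 -0.17370759] axis [-2.80150002e-01 -7.10812778e-04  9.59955973e-01]
[[ 9.47057348e-01  3.21064443e-01  5.64278705e-05]
 [ 3.21064447e-01 -9.47057344e-01 -9.05929648e-05]
 [ 2.43542493e-05  1.03913716e-04 -9.99999994e-01]]
spraycan base~ [[0.75433326 0.04712343 0.        ]] screwdriver [[0.59714922 0.01889164 0.01      ]
 [0.40529658 0.00362638 0.01      ]] cup [[0.75011651 0.24997406 0.03      ]] bottle base [[0.65908104 0.44609104 0.        ]]
```

Call:
arm_command:
  steps:
    - [[0, 0, 0], [0, 0, 40], 0]
    - [[0, 0, 0], [0, 0, 40], 0]
    - [[0, 0, 0.127], [17, 51.5, 0], 0]
    - [[0, 0, 0.127], [17, 51.5, 0], 0]
    - [[0, 0, 0.127], [17, 51.5, 0], 0]
    - [[0, 0, 0.127], [17, 51.5, 0], 0]
    - [[0, 0, 0.127], [17, 51.5, 0], 0]
    - [[0, 0, 0.127], [17, 51.5, 0], 0]
    - [[0, 0, 0.127], [17, 51.5, 0], 0]
    - [[0, 0, 0.127], [17, 51.5, 0], 0]
    - [[0, 0, 0.127], [17, 51.5, 0], 0]
    - [[0, 0, 0.127], [17, 51.5, 0], 0]
    - [[0, 0, 0.127], [17, 51.5, 0], 0]
    - [[0, 0, 0.127], [17, 51.5, 0], 0]
    - [[0, 0, 0.127], [17, 51.5, 0], 0]
    - [[0, 0, 0.127], [17, 51.5, -30], 0]
    - [[0, 0, 0.127], [18, 51.5, -30], 0]
    - [[0, 0, 0.127], [18, 51.5, -30], 0]
    - [[0, 0, 0], [0, 0, -39], 0]
    - [[0, 0, 0], [0, 0, 0], 0]
  newtons: 40

```text
clock: 3.7
position: [0.456, 0.2788, 0.1478]
ee_rot: [-0.003, 0.381, 0.925, -0.003]
contact_force: [0.2, -0.3, 0.6]
width: 0.0853
```

```bash
cat >> h.py <<'E'
from scipy.spatial.transform import Rotation as Ro
def st():
    s=telemetry.get_state();q=s["ee_rot"];T=Ro.from_quat([q[1],q[2],q[3],q[0]]).as_matrix()
    print("t",round(s["clock"],2),"pos",s["position"].round(4),"x-axis",T[:,0].round(3),"yaw",round(np.arctan2(T[1,0],T[0,0]),3),"zax",T[:,2].round(3),"F",s["contact_force"].round(1),"w",round(s["width"],4),"q",s["qpos"].round(2))
    return s,T
def look(nm,things=(),cam="wrist"):
    dims=dict(plate=(.047,0,.008),cage=(.026,0,.013),washer=(.026,0,.009))
    st(); p=imaging.camera_params(cam); im=imaging.get_image(cam); cv2.imwrite("pics/"+nm,im)
    for t in things:
        for q in finder.cut_out(cam,t)[:3]:
            if q["score"]<.3: continue
            x,u,ar=fitcyl(p,q["pixels"],*dims[t]); print(cam,t,round(q["score"],2),np.round(x,4),np.round(u,1),round(ar,2),q["extent"])
    return p,im
E
python3 -c "
from h import *
look('w1.png',('cage','plate'))"
```

```text
t 3.7 pos [0.456  0.2788 0.1478] x-axis [-0.71   0.704  0.003] yaw 2.36 zax [-0.007 -0.003 -1.   ] F [ 0.2 -0.3  0.6] w 0.0853 q [ 0.42  0.26  1.67 -0.    1.23 -0.37]
wrist cage 0.81 [0.3561 0.2513] [214.2 161.7] 0.93 [185.9, 135.9, 60.9, 57.0]
wrist cage 0.62 [0.4607 0.2822] [322.  219.9] 0.97 [293.6, 190.1, 58.7, 58.4]
wrist plate 0.69 [0.5034 0.1181] [239.2 352.8] 0.88 [197.7, 310.1, 79.6, 82.7]
```

View pics/w1.png

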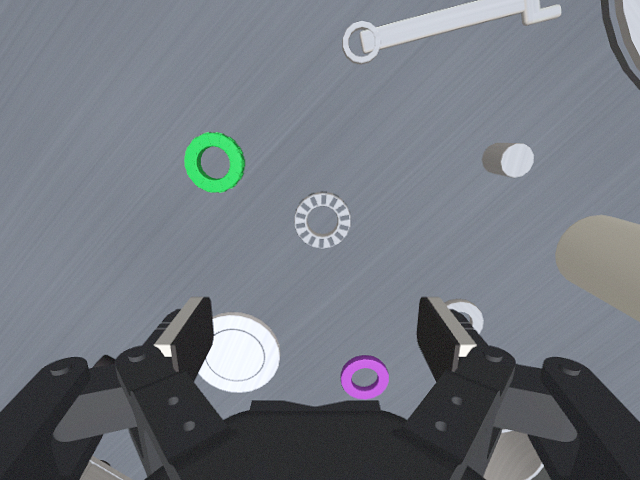

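Call:
arm_command:
  steps:
    - [[0, 0, 0], [4.7, 3.4, -40], 0]
    - [[0, 0, 0], [0, 0, -45], 0]
    - [[0, 0, 0], [0, 0, -35], 0]
    - [[0, 0, 0], [0, 0, -20], 0]
    - [[0, 0, 0], [0, 0, -6], 0]
    - [[0, 0, 0], [0, 0, 0], 0]

```text
clock: 4.6
position: [0.4646, 0.283, 0.0062]
ee_rot: [0.001, 0.382, 0.924, 0.001]
contact_force: [-1.0, -0.1, 0.8]
width: 0.0852
```

```bash
python3 -c "
from h import *
look('w2.png',('cage',))"
```

```text
t 4.6 pos [0.4646 0.283  0.0062] x-axis [-0.708  0.706 -0.001] yaw 2.358 zax [ 0.002  0.001 -1.   ] F [-1.  -0.1  0.8] w 0.0852 q [ 0.42  0.41  1.85  0.    0.89 -0.37]
wrist cage 0.94 [0.3564 0.2512] [113.9 174.1] 0.95 [54.9, 123.6, 117.5, 102.1]
wrist cage 0.77 [0.4603 0.2822] [308.1 273.1] 0.95 [261.3, 224.4, 98.0, 97.6]
wrist cage 0.31 [0.4676 0.1028] [123.  459.2] 0.28 [102.7, 430.5, 44.0, 49.5]
```

View pics/w2.png

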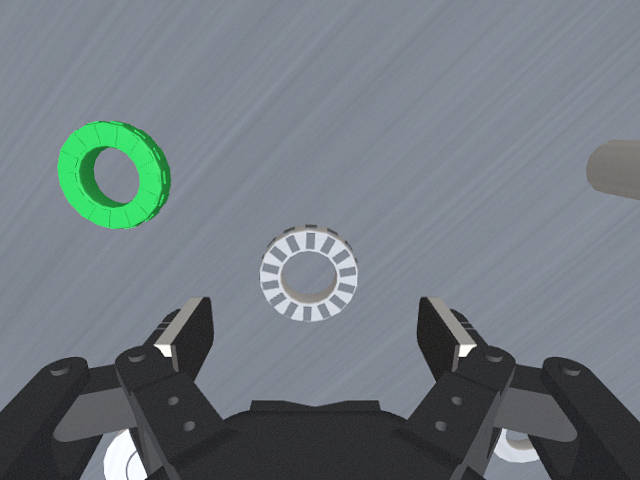

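Call:
arm_command:
  steps:
    - [[0, 0, 0], [-4.3, -0.8, -5], 0]
    - [[0, 0, 0], [0, 0, 0], 0]
    - [[0, 0, 0], [0, 0, 0], 0]

```text
clock: 5.08
position: [0.4589, 0.2821, -0.0001]
ee_rot: [0.0, 0.381, 0.924, 0.0]
contact_force: [0.2, -0.6, 0.9]
width: 0.0856
```

```bash
python3 -c "
from h import *
s,T=st()
p=imaging.camera_params('wrist')
print(proj(p,[s['position'],s['position']-.019*T[:,2],s['position']-.013*T[:,2]+.0425*T[:,1],s['position']-.013*T[:,2]-.0425*T[:,1]]))"
```

```text
t 5.08 pos [ 4.589e-01  2.821e-01 -1.000e-04] x-axis [-0.709  0.705 -0.   ] yaw 2.359 zax [ 0.  0. -1.] F [ 0.2 -0.6  0.9] w 0.0856 q [ 0.42  0.41  1.86  0.    0.87 -0.37]
[[314.86322873 277.15783351]
 [314.91748125 292.24687784]
 [399.53498076 287.05296398]
 [230.20971582 287.02801319]]
```

```bash
python3 -c "
from h import *
s,T=st()
p=imaging.camera_params('wrist')
for z in range(0,60,5):
  print(z,[proj(p,[s['position']+T@np.array([x,y,-z/1000])])[0].round(0) for x in(.011,-.011) for y in (.0425,.057)])"
```

```text
t 5.08 pos [ 4.589e-01  2.821e-01 -1.000e-04] x-axis [-0.709  0.705 -0.   ] yaw 2.359 zax [ 0.  0. -1.] F [ 0.2 -0.6  0.9] w 0.0856 q [ 0.42  0.41  1.86  0.    0.87 -0.37]
0 [array([395., 258.]), array([423., 258.]), array([393., 296.]), array([419., 296.])]
5 [array([397., 261.]), array([425., 261.]), array([395., 300.]), array([422., 300.])]
10 [array([400., 264.]), array([428., 264.]), array([397., 304.]), array([424., 304.])]
15 [array([402., 268.]), array([432., 268.]), array([399., 309.]), array([427., 309.])]
20 [array([405., 272.]), array([435., 272.]), array([401., 313.]), array([430., 313.])]
25 [array([407., 276.]), array([439., 276.]), array([404., 319.]), array([434., 318.])]
30 [array([410., 280.]), array([442., 280.]), array([406., 324.]), array([437., 324.])]
35 [array([413., 285.]), array([446., 284.]), array([409., 330.]), array([441., 329.])]
40 [array([416., 289.]), array([451., 289.]), array([412., 336.]), array([445., 335.])]
45 [array([420., 295.]), array([455., 294.]), array([415., 342.]), array([449., 342.])]
50 [array([424., 300.]), array([460., 300.]), array([419., 349.]), array([453., 348.])]
55 [array([427., 306.]), array([465., 306.]), array([422., 356.]), array([458., 356.])]
```

```bash
python3 -c "
import cv2
im=cv2.imread('pics/w2.png');cv2.imwrite('pics/w2z.png',cv2.resize(im[270:420,370:570],None,fx=4,fy=4,interpolation=cv2.INTER_CUBIC))"
```

```text
(no output)
```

View pics/w2z.png

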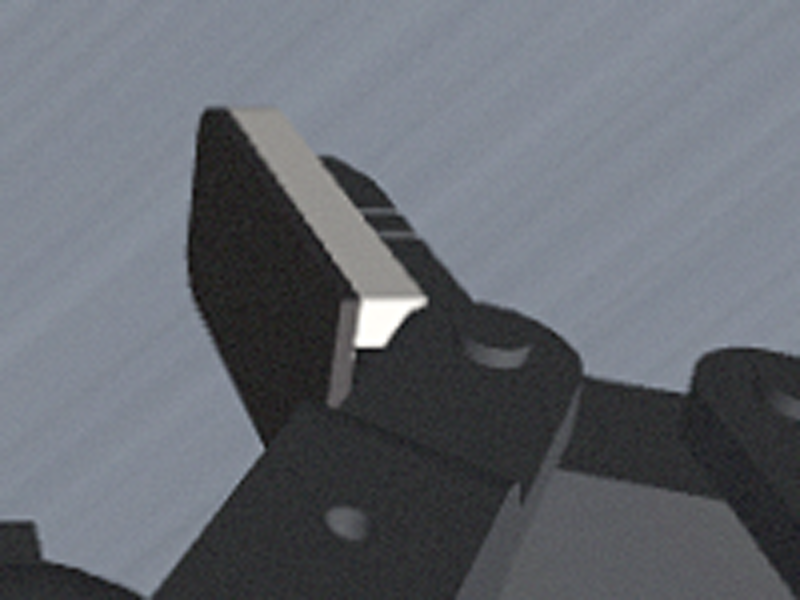

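```bash
python3 -c "
from h import *
p,im=look('s3.png',(),'scene')
s,T=st()
for n in (0,.013,.019,.045): print(n,proj(p,[s['position']+T@np.array([0,y,-n]) for y in (-.0425,0,.0425)]).round(0).tolist())
print(proj(p,cyl(.4603,.2822,.026,0,.013)).mean(0))
cv2.imwrite('pics/s3z.png',cv2.resize(im[130:250,260:420],None,fx=5,fy=5,interpolation=cv2.INTER_CUBIC))"
```

```text
t 5.08 pos [ 4.589e-01  2.821e-01 -1.000e-04] x-axis [-0.709  0.705 -0.   ] yaw 2.359 zax [ 0.  0. -1.] F [ 0.2 -0.6  0.9] w 0.0856 q [ 0.42  0.41  1.86  0.    0.87 -0.37]
t 5.12 pos [ 4.590e-01  2.821e-01 -1.000e-04] x-axis [-0.709  0.705 -0.   ] yaw 2.359 zax [ 0.  0. -1.] F [ 0.1  0.2 -0.3] w 0.0856 q [ 0.42  0.41  1.86 -0.    0.87 -0.37]
0 [[323.0, 219.0], [337.0, 217.0], [352.0, 215.0]]
0.013 [[323.0, 215.0], [338.0, 213.0], [352.0, 211.0]]
0.019 [[323.0, 214.0], [338.0, 211.0], [352.0, 209.0]]
0.045 [[323.0, 206.0], [338.0, 204.0], [353.0, 201.0]]
[337.84380205 215.23396489]
```

View pics/s3z.png

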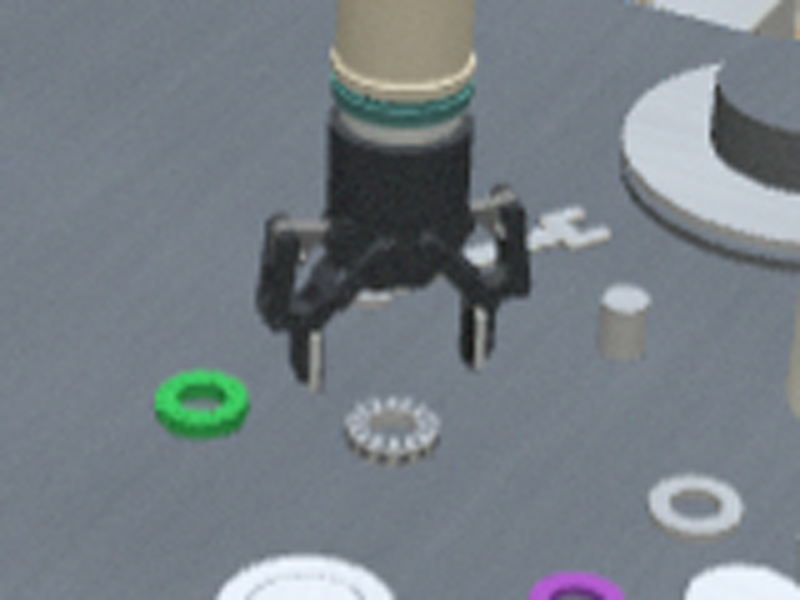

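The scene view shows the open tips at about (323,207) and (354,203). That puts them roughly 43 mm above the table although the reported TCP is at z=0, and the wrist view agrees. I'll go by the cameras and lower gradually, watching the force.

Call:
arm_command:
  steps:
    - [[0, 0, 0], [1.5, 0, -10], 0]
    - [[0, 0, 0], [0, 0, -10], 0]
    - [[0, 0, 0], [0, 0, -6], 0]
    - [[0, 0, 0], [0, 0, 0], 0]

```text
clock: 5.62
position: [0.4599, 0.2817, -0.0271]
ee_rot: [-0.001, 0.382, 0.924, -0.001]
contact_force: [-0.3, 0.5, -0.0]
width: 0.0852
```

```bash
python3 -c "
from h import *
p,im=look('s4.png',(),'scene')
cv2.imwrite('pics/s4z.png',cv2.resize(im[130:250,260:420],None,fx=5,fy=5,interpolation=cv2.INTER_CUBIC))
look('w4.png',('cage',))"
```

```text
t 5.62 pos [ 0.4599  0.2817 -0.0271] x-axis [-0.709  0.705  0.001] yaw 2.359 zax [-0.002 -0.001 -1.   ] F [-0.3  0.5 -0. ] w 0.0852 q [ 0.42  0.45  1.89  0.    0.81 -0.37]
t 5.67 pos [ 0.4602  0.2819 -0.0266] x-axis [-0.709  0.705  0.   ] yaw 2.359 zax [-0.001 -0.    -1.   ] F [0.1 0.4 0.3] w 0.0855 q [ 0.42  0.45  1.89  0.    0.81 -0.37]
wrist cage 0.83 [0.4602 0.2823] [315.6 305.1] 0.93 [257.2, 246.7, 122.1, 116.6]
wrist cage 0.71 [0.3564 0.2512] [ 80.3 187.3] 0.95 [8.8, 124.4, 146.6, 124.6]
```

View pics/s4z.png

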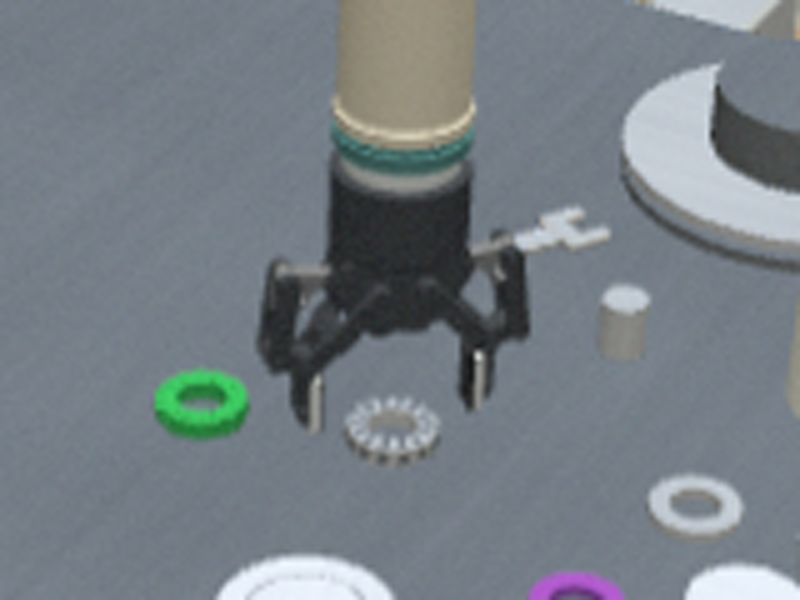

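View pics/w4.png

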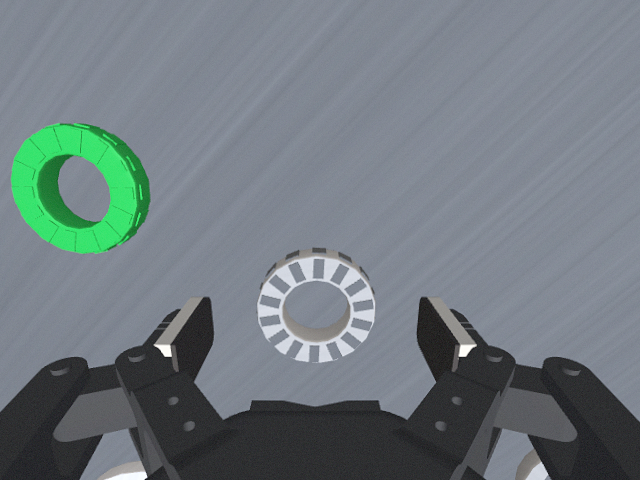

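Call:
arm_command:
  steps:
    - [[0, 0, 0], [0.3, 0.3, -2], 60]
    - [[0, 0, 0], [0, 0, 0], 60]
    - [[0, 0, 0], [0, 0, 0], 60]
  newtons: 40

```text
clock: 6.15
position: [0.4608, 0.2823, -0.028]
ee_rot: [0.0, 0.381, 0.924, 0.0]
contact_force: [-0.0, -0.2, 0.7]
width: 0.0655
```

```bash
python3 -c "
from h import *
p,im=look('s5.png',(),'scene')
a=cv2.resize(im[180:250,290:390],None,fx=4,fy=4,interpolation=cv2.INTER_CUBIC)
p,im=look('w5.png',())
b=cv2.resize(im[200:410,160:480],(400,280))
cv2.imwrite('pics/c5.png',np.hstack([a,b]))"
```

```text
t 6.15 pos [ 0.4608  0.2823 -0.028 ] x-axis [-0.709  0.705 -0.   ] yaw 2.359 zax [ 0.  0. -1.] F [-0.  -0.2  0.7] w 0.0655 q [ 0.42  0.45  1.89  0.    0.8  -0.37]
t 6.2 pos [ 0.4608  0.2823 -0.0281] x-axis [-0.709  0.705 -0.   ] yaw 2.359 zax [ 0.  0. -1.] F [-0.2 -0.1  0. ] w 0.065 q [ 0.42  0.45  1.89  0.    0.8  -0.37]
```

View pics/c5.png

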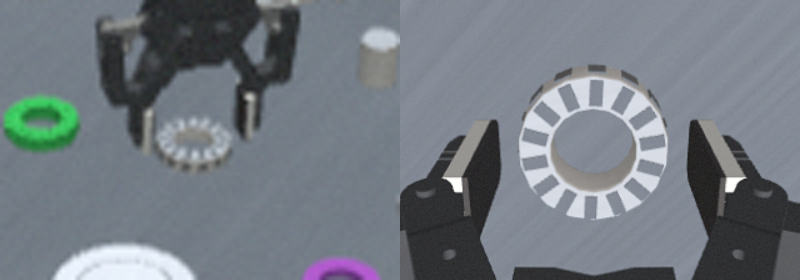

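```bash
python3 -c "
from h import *
s,T=st()
p=imaging.camera_params('wrist')
for z in range(25,50,3):
  print(z,proj(p,[s['position']+T@np.array([x,.0325,-z/1000]) for x in (.011,-.011)]).round(0).tolist())"
```

```text
t 6.25 pos [ 0.4608  0.2823 -0.0281] x-axis [-0.709  0.705 -0.   ] yaw 2.359 zax [ 0.  0. -1.] F [-0.3  0.3 -0.5] w 0.0654 q [ 0.42  0.45  1.89  0.    0.8  -0.37]
25 [[386.0, 276.0], [383.0, 319.0]]
28 [[387.0, 278.0], [384.0, 322.0]]
31 [[388.0, 281.0], [385.0, 325.0]]
34 [[390.0, 284.0], [387.0, 328.0]]
37 [[391.0, 287.0], [388.0, 332.0]]
40 [[393.0, 289.0], [389.0, 336.0]]
43 [[394.0, 293.0], [391.0, 339.0]]
46 [[396.0, 296.0], [392.0, 343.0]]
49 [[398.0, 299.0], [394.0, 348.0]]
```

Call:
arm_command:
  steps:
    - [[0, 0, 0], [0, 0, -3], 60]
    - [[0, 0, 0], [0, 0, -3], 60]
    - [[0, 0, 0], [0, 0, 0], 255]
    - [[0, 0, 0], [0, 0, 0], 255]
    - [[0, 0, 0], [0, 0, 0], 255]
    - [[0, 0, 0], [0, 0, 0], 255]
  newtons: 40

```text
clock: 7.0
position: [0.4605, 0.2822, -0.0341]
ee_rot: [-0.0, 0.381, 0.924, -0.0]
contact_force: [-1.0, -0.9, 2.4]
width: 0.0502
```

```bash
python3 -c "
from h import *
p,im=look('s6.png',(),'scene')
a=cv2.resize(im[180:250,290:390],None,fx=4,fy=4,interpolation=cv2.INTER_CUBIC)
p,im=look('w6.png',('cage',))
b=cv2.resize(im[200:410,160:480],(400,280))
cv2.imwrite('pics/c6.png',np.hstack([a,b]))"
```

```text
t 7.0 pos [ 0.4605  0.2822 -0.0341] x-axis [-0.709  0.705  0.   ] yaw 2.359 zax [-0. -0. -1.] F [-1.  -0.9  2.4] w 0.0502 q [ 0.42  0.46  1.89  0.    0.79 -0.37]
t 7.05 pos [ 0.4606  0.2822 -0.0341] x-axis [-0.709  0.705  0.   ] yaw 2.359 zax [-0. -0. -1.] F [-1.4  0.4  1. ] w 0.0499 q [ 0.42  0.46  1.89  0.    0.79 -0.37]
wrist cage 0.87 [0.3567 0.2514] [ 67.7 190.1] 0.93 [0.0, 122.4, 144.2, 136.4]
wrist cage 0.59 [0.4602 0.2824] [314.6 313.1] 0.94 [255.4, 251.3, 124.4, 120.8]
```

View pics/c6.png

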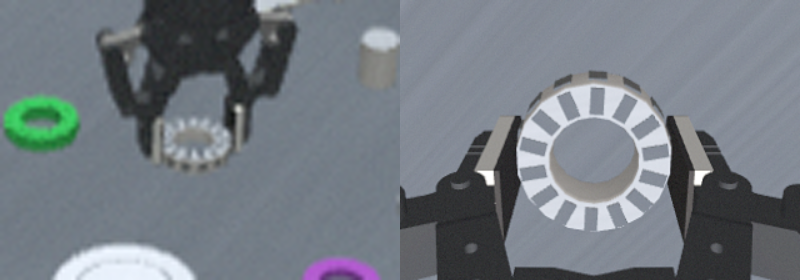

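Call:
arm_command:
  steps:
    - [[0, 0, 0], [0, 0, 20], 255]
    - [[0, 0, 0], [0, 0, 50], 255]
    - [[0, 0, 0], [19, -45, 20], 255]
    - [[0, 0, 0], [19, -45, 0], 255]
    - [[0, 0, 0], [19, -45, 0], 255]
    - [[0, 0, 0], [19, -45, 0], 255]
    - [[0, 0, 0], [20, -45, 0], 255]
    - [[0, 0, 0], [0, 0, 0], 255]
    - [[0, 0, 0], [0, 0, 0], 255]

```text
clock: 8.28
position: [0.5563, 0.0574, 0.0553]
ee_rot: [-0.001, 0.382, 0.924, 0.0]
contact_force: [-0.1, 0.4, -1.8]
width: 0.0504
```

```bash
python3 -c "
from h import *
look('w7.png',('plate','cage'));look('t7.png',('plate',),'top')"
```

```text
t 8.28 pos [0.5563 0.0574 0.0553] x-axis [-0.708  0.706  0.001] yaw 2.358 zax [-0.001  0.001 -1.   ] F [-0.1  0.4 -1.8] w 0.0504 q [-0.02  0.37  1.75  0.    1.02 -0.81]
wrist plate 0.61 [0.4997 0.1153] [316.6 118.2] 0.97 [239.4, 39.2, 153.1, 161.0]
wrist cage 0.95 [0.5899 0.0236] [314.4 313.3] 2.64 [253.4, 254.3, 125.0, 120.2]
t 8.43 pos [0.5561 0.0584 0.0556] x-axis [-0.71   0.704  0.001] yaw 2.36 zax [-0.001  0.    -1.   ] F [-0.2  0.3 -1.1] w 0.0502 q [-0.02  0.37  1.75  0.    1.02 -0.81]
top plate 0.78 [0.5005 0.1121] [267.7 266.6] 0.96 [253.9, 248.3, 31.2, 35.4]
```

View pics/w7.png

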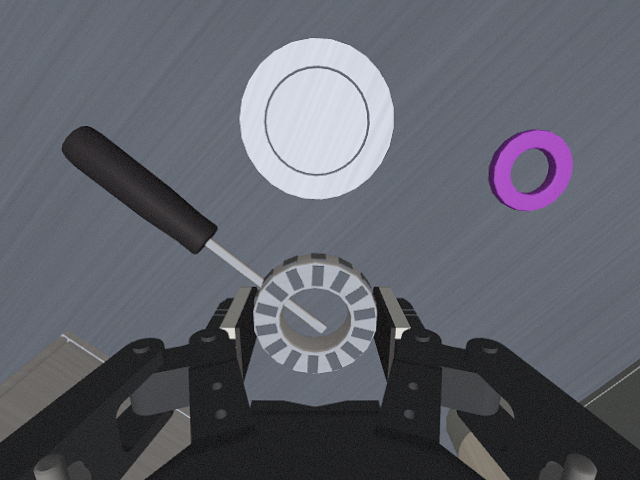

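The plate sits at (317,118) in the wrist view, unobstructed. Next I refine its centre from the image edges, using the rim and the 64 mm line.

```bash
python3 -c "
from h import *
s,T=st()
p=imaging.camera_params('wrist'); im=cv2.imread('pics/w7.png')
g=cv2.cvtColor(im,cv2.COLOR_BGR2GRAY); sat=im.max(2).astype(int)-im.min(2)
m=((g>165)).astype(np.uint8); m[215:]=0
n,l,stt,c=cv2.connectedComponentsWithStats(m); k=l[90,317]; mm=l==k
print(stt[k],fitcyl(p,mm,.047,0.0,.008))
sub=g.copy(); d=((g<150)&(cv2.fillPoly(np.zeros_like(g),[hullmask(mm).astype(np.int32)],1)>0))
n,l,stt,c=cv2.connectedComponentsWithStats(d.astype(np.uint8)*cv2.erode(cv2.fillPoly(np.zeros_like(g),[hullmask(mm).astype(np.int32)],1),np.ones((15,15))))
k=1+stt[1:,4].argmax();print(stt[k]);print(fitcyl(p,l==k,.032,.008,.008))
"
```

```text
t 8.53 pos [0.5563 0.0584 0.0558] x-axis [-0.71   0.704  0.   ] yaw 2.36 zax [-0.  0. -1.] F [ 0.1 -0.1 -0.6] w 0.0499 q [-0.02  0.37  1.75  0.    1.02 -0.81]
[ 266   68  101  106 8360] (array([0.50049803, 0.11496778]), array([316.29777537, 120.58794121]), 0.4220655620479876)Traceback (most recent call last):
  File "<string>", line 11, in <module>
    k=1+stt[1:,4].argmax();print(stt[k]);print(fitcyl(p,l==k,.032,.008,.008))
        ~~~~~~~~~~~~~~~~^^
ValueError: attempt to get argmax of an empty sequence
```

```bash
cat >> h.py <<'E'
def inner(p,im,seed,r=.0317,z=.008,th=165):
    g=cv2.cvtColor(im,cv2.COLOR_BGR2GRAY); m=(g>th).astype(np.uint8)
    n,l,s,c=cv2.connectedComponentsWithStats(m,connectivity=4); k=l[seed[1],seed[0]]
    print(s[k],fitcyl(p,l==k,r,z,z))
E
python3 -c "
from h import *
p,im=look('w8.png',('plate',)); inner(p,im,(317,90))
p,im=look('w8.png',('plate',)); inner(p,im,(317,90));st()
"
```

```text
t 8.53 pos [0.5563 0.0584 0.0558] x-axis [-0.71   0.704  0.   ] yaw 2.36 zax [-0.  0. -1.] F [ 0.1 -0.1 -0.6] w 0.0499 q [-0.02  0.37  1.75  0.    1.02 -0.81]
wrist plate 0.71 [0.4997 0.1152] [315.6 119.3] 0.98 [238.4, 38.7, 153.9, 164.2]
[ 266   69  100  106 8305] (array([0.49962262, 0.11516554]), array([315.52780474, 121.64440265]), 0.9190401060583976)
t 8.62 pos [0.5565 0.0581 0.0559] x-axis [-0.71   0.704 -0.   ] yaw 2.36 zax [ 0.  0. -1.] F [-0.1 -0.8 -0.1] w 0.0503 q [-0.02  0.37  1.75  0.    1.02 -0.81]
wrist plate 0.83 [0.4997 0.1152] [315.7 118.8] 0.98 [237.1, 38.8, 155.4, 161.8]
[ 265   69  101  105 8323] (array([0.49958189, 0.11513248]), array([315.43921592, 121.02989745]), 0.9199981434482213)
t 8.72 pos [0.5567 0.0578 0.0559] x-axis [-0.71   0.705 -0.   ] yaw 2.36 zax [ 0.  0. -1.] F [ 0.1 -0.2 -1.2] w 0.0504 q [-0.02  0.37  1.75  0.    1.02 -0.81]
```

Call:
arm_command:
  steps:
    - [[0, 0, 0], [-28, 28, 0], 255]
    - [[0, 0, 0], [-29, 29.4, 0], 255]
    - [[0, 0, 0], [0, 0, -35], 255]
    - [[0, 0, 0], [0, 0, -30], 255]
    - [[0, 0, 0], [0, 0, -12], 255]
    - [[0, 0, 0], [0, 0, 0], 255]
    - [[0, 0, 0], [0, 0, 0], 255]
    - [[0, 0, 0], [0, 0, 0], 255]

```text
clock: 9.72
position: [0.5008, 0.1147, -0.0202]
ee_rot: [0.001, 0.382, 0.924, 0.001]
contact_force: [0.5, -0.0, -1.4]
width: 0.0505
```

```bash
python3 -c "
from h import *
p,im=look('w9.png',('plate',));st()
"
```

```text
t 9.72 pos [ 0.5008  0.1147 -0.0202] x-axis [-0.709  0.705 -0.001] yaw 2.359 zax [ 0.002  0.    -1.   ] F [ 0.5 -0.  -1.4] w 0.0505 q [ 0.09  0.41  1.94  0.    0.79 -0.7 ]
wrist plate 0.6 [0.4885 0.126 ] [313.4 257.9] 0.55 [211.0, 195.1, 207.8, 191.1]
t 9.82 pos [ 0.5004  0.1147 -0.0204] x-axis [-0.709  0.705 -0.001] yaw 2.359 zax [ 0.002  0.    -1.   ] F [-0.2  0.5 -1.2] w 0.0502 q [ 0.09  0.41  1.94  0.    0.79 -0.7 ]
```

View pics/w9.png

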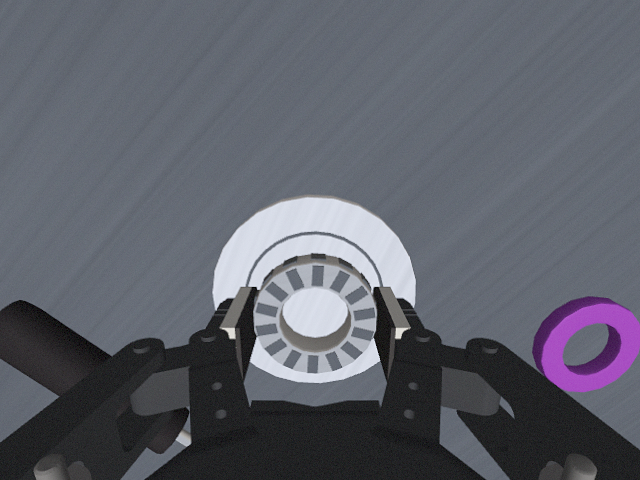

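Call:
arm_command:
  steps:
    - [[0, 0, 0], [-0.3, 0.3, -3.5], 255]
    - [[0, 0, 0], [0, 0, -1.5], 255]
    - [[0, 0, 0], [0, 0, 0], 255]
    - [[0, 0, 0], [0, 0, 0], 255]

```text
clock: 10.32
position: [0.4993, 0.115, -0.0261]
ee_rot: [-0.0, 0.382, 0.924, -0.0]
contact_force: [-0.4, 0.2, 2.4]
width: 0.0504
```

```bash
python3 -c "
from h import *
st()"
```

```text
t 10.32 pos [ 0.4993  0.115  -0.0261] x-axis [-0.709  0.705  0.   ] yaw 2.359 zax [-0.  0. -1.] F [-0.4  0.2  2.4] w 0.0504 q [ 0.09  0.42  1.95  0.    0.78 -0.7 ]
```

Call:
arm_command:
  steps:
    - [[0, 0, 0], [0, 0, 0], 90]
    - [[0, 0, 0], [0, 0, 0], 50]
    - [[0, 0, 0], [0, 0, 0], 40]
    - [[0, 0, 0], [0, 0, 20], 40]
    - [[0, 0, 0], [0, 0, 40], 0]
    - [[0, 0, 0], [20, -20, 40], 0]
    - [[0, 0, 0], [20, -20, 0], 0]
    - [[0, 0, 0], [0, 0, 0], 0]
    - [[0, 0, 0], [0, 0, 0], 0]

```text
clock: 11.45
position: [0.5381, 0.0753, 0.0731]
ee_rot: [-0.001, 0.382, 0.924, -0.0]
contact_force: [-0.9, -0.6, 0.3]
width: 0.0854
```

```bash
python3 -c "
from h import *
p,im=look('w10.png',('plate','washer','cage'))
for q in finder.cut_out('wrist','cage')[:2]: print(fitcyl(p,q['pixels'],.026,.008,.021))
inner(p,im,(316,175))
"
```

```text
t 11.45 pos [0.5381 0.0753 0.0731] x-axis [-0.709  0.706  0.002] yaw 2.358 zax [-0.002  0.001 -1.   ] F [-0.9 -0.6  0.3] w 0.0854 q [ 0.01  0.33  1.76  0.    1.05 -0.78]
wrist plate 0.93 [0.4996 0.1152] [316.6 159.8] 0.97 [248.4, 91.4, 135.4, 140.0]
wrist washer 0.62 [0.6248 0.2887] [628.5 114.1] 0.25 [613.2, 76.7, 26.2, 69.9]
wrist washer 0.56 [0.617  0.1923] [510.1 204.4] 0.96 [472.6, 167.6, 77.4, 72.5]
wrist cage 0.91 [0.4995 0.1145] [315.8 163.5] 1.04 [275.1, 123.1, 82.1, 82.7]
(array([0.49915497, 0.11481611]), array([315.75702229, 163.46379333]), 0.9730543491303129)
[  247    89   139   142 13611] (array([0.4985404 , 0.11614703]), array([316.46984808, 159.56557191]), 2.1610681289075835)
```

View pics/w10.png

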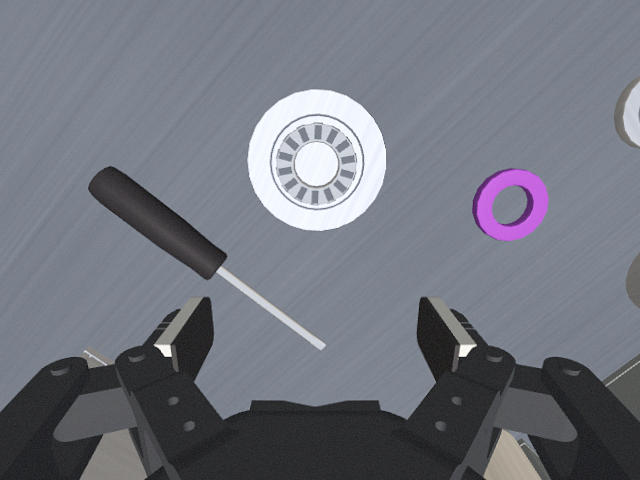

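Call:
arm_command:
  steps:
    - [[0, 0, 0], [19.5, 45.5, 0], 0]
    - [[0, 0, 0], [19.5, 45.5, 0], 0]
    - [[0, 0, 0], [19.5, 45.5, 0], 0]
    - [[0, 0, 0], [19.5, 45.5, 0], 0]
    - [[0, 0, 0], [19.5, 45.5, 0], 0]
    - [[0, 0, 0], [0, 0, -20], 0]
    - [[0, 0, 0], [0, 0, 0], 0]
    - [[0, 0, 0], [0, 0, 0], 0]

```text
clock: 12.7
position: [0.6367, 0.3022, 0.054]
ee_rot: [-0.0, 0.382, 0.924, -0.0]
contact_force: [0.2, 0.0, 0.6]
width: 0.0855
```

```bash
python3 -c "
from h import *
p,im=look('w11.png',('washer',));st()
"
```

```text
t 12.7 pos [0.6367 0.3022 0.054 ] x-axis [-0.709  0.705  0.   ] yaw 2.359 zax [-0. -0. -1.] F [0.2 0.  0.6] w 0.0855 q [ 0.34  0.56  1.4  -0.    1.17 -0.44]
wrist washer 0.96 [0.6348 0.3041] [314.7 244.7] 0.92 [277.9, 205.8, 74.2, 78.3]
t 12.8 pos [0.6373 0.3021 0.0548] x-axis [-0.708  0.706 -0.001] yaw 2.358 zax [ 0.001  0.    -1.   ] F [0.2 1.4 0.8] w 0.0854 q [ 0.34  0.56  1.4   0.    1.17 -0.44]
```

View pics/w11.png

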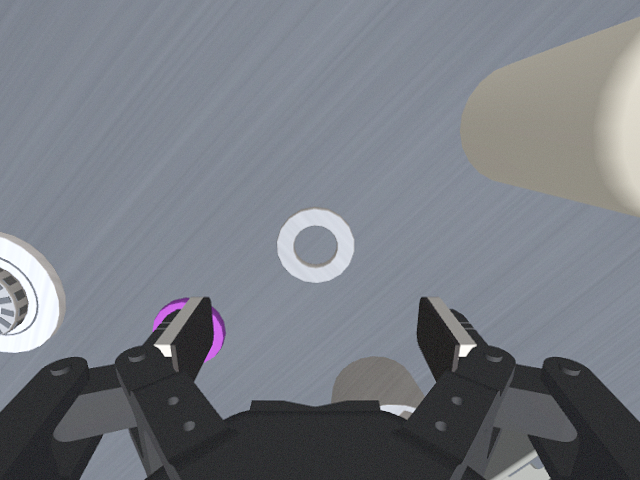

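Call:
arm_command:
  steps:
    - [[0, 0, 0], [-2.2, 2.0, -30], 60]
    - [[0, 0, 0], [0, 0, -30], 60]
    - [[0, 0, 0], [0, 0, -14], 60]
    - [[0, 0, 0], [0, 0, -6], 60]
    - [[0, 0, 0], [0, 0, 0], 60]
    - [[0, 0, 0], [0, 0, 0], 60]

```text
clock: 13.55
position: [0.6357, 0.3048, -0.0249]
ee_rot: [0.001, 0.382, 0.924, 0.001]
contact_force: [-0.2, -0.4, -0.1]
width: 0.065
```

```bash
python3 -c "
from h import *
p,im=look('w12.png',('washer',));st()
"
```

```text
t 13.55 pos [ 0.6357  0.3048 -0.0249] x-axis [-0.709  0.705 -0.001] yaw 2.359 zax [ 0.002  0.001 -1.   ] F [-0.2 -0.4 -0.1] w 0.065 q [ 0.35  0.64  1.49  0.    1.02 -0.44]
wrist washer 0.58 [0.6346 0.3043] [312.6 300.4] 0.94 [255.9, 247.7, 114.7, 108.2]
wrist washer 0.55 [0.6329 0.1866] [153.1 439.2] 0.21 [89.6, 412.0, 87.1, 45.2]
t 13.65 pos [ 0.6355  0.3048 -0.0251] x-axis [-0.709  0.705 -0.001] yaw 2.359 zax [ 0.002  0.001 -1.   ] F [ 0.3 -0.3  0.7] w 0.0653 q [ 0.35  0.64  1.49  0.    1.02 -0.44]
```

Call:
arm_command:
  steps:
    - [[0, 0, 0], [-0.5, -0.3, -4], 60]
    - [[0, 0, 0], [0, 0, -4], 60]
    - [[0, 0, 0], [0, 0, 0], 60]
    - [[0, 0, 0], [0, 0, 0], 255]
    - [[0, 0, 0], [0, 0, 0], 255]
    - [[0, 0, 0], [0, 0, 0], 255]

```text
clock: 14.4
position: [0.6346, 0.3043, -0.0338]
ee_rot: [0.0, 0.381, 0.924, 0.0]
contact_force: [-1.3, 0.6, 2.8]
width: 0.0499
```

```bash
python3 -c "
from h import *
p,im=look('w13.png',('washer',));st()
"
```

```text
t 14.4 pos [ 0.6346  0.3043 -0.0338] x-axis [-0.709  0.705 -0.   ] yaw 2.359 zax [ 0.001  0.    -1.   ] F [-1.3  0.6  2.8] w 0.0499 q [ 0.35  0.64  1.5   0.    1.   -0.44]
wrist washer 0.66 [0.6346 0.1945] [159.8 447.6] 0.21 [117.1, 395.2, 67.9, 82.5]
wrist washer 0.65 [0.6345 0.304 ] [314.5 310.7] 0.94 [255.4, 251.8, 121.0, 116.6]
t 14.5 pos [ 0.6346  0.3043 -0.0337] x-axis [-0.709  0.705 -0.   ] yaw 2.359 zax [ 0.001  0.    -1.   ] F [0.7 0.9 3.6] w 0.05 q [ 0.35  0.64  1.5   0.    1.   -0.44]
```

View pics/w13.png

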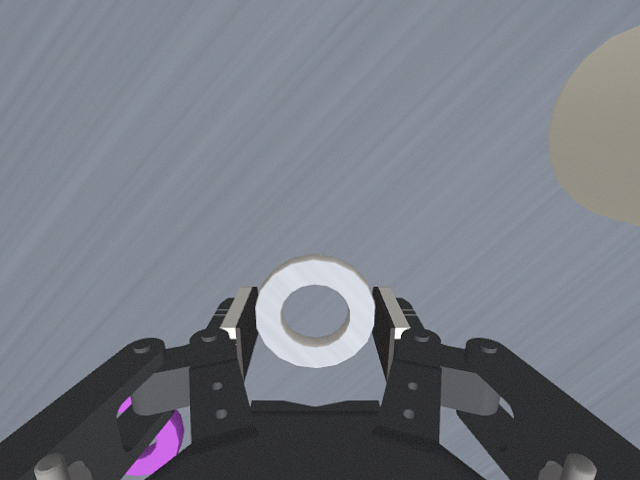

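Call:
arm_command:
  steps:
    - [[0, 0, 0], [0, 0, 20], 255]
    - [[0, 0, 0], [0, 0, 40], 255]
    - [[0, 0, 0], [-20, -29.2, 40], 255]
    - [[0, 0, 0], [-29, -40, 0], 255]
    - [[0, 0, 0], [-29, -40, 0], 255]
    - [[0, 0, 0], [-29, -40, 0], 255]
    - [[0, 0, 0], [-28.3, -40, 0], 255]
    - [[0, 0, 0], [0, 0, -30], 255]
    - [[0, 0, 0], [0, 0, -25], 255]
    - [[0, 0, 0], [0, 0, -8], 255]
    - [[0, 0, 0], [0, 0, 0], 255]
    - [[0, 0, 0], [0, 0, 0], 255]
    - [[0, 0, 0], [0, 0, 0], 255]

```text
clock: 16.12
position: [0.4997, 0.1152, 0.0036]
ee_rot: [0.001, 0.381, 0.924, 0.0]
contact_force: [0.7, -0.6, -0.6]
width: 0.0501
```

```bash
python3 -c "
from h import *
p,im=look('w14.png',('plate',));st()
p,im=look('s14.png',(),'scene')
cv2.imwrite('pics/s14z.png',cv2.resize(im[160:290,250:400],None,fx=4,fy=4,interpolation=cv2.INTER_CUBIC))
"
```

```text
t 16.12 pos [0.4997 0.1152 0.0036] x-axis [-0.709  0.705 -0.001] yaw 2.359 zax [ 0.002  0.    -1.   ] F [ 0.7 -0.6 -0.6] w 0.0501 q [ 0.09  0.38  1.92  0.    0.85 -0.7 ]
wrist plate 0.94 [0.4902 0.1245] [314.6 249.6] 0.62 [228.1, 190.1, 176.4, 148.0]
t 16.23 pos [0.4995 0.1151 0.0034] x-axis [-0.709  0.705 -0.001] yaw 2.359 zax [ 0.001  0.    -1.   ] F [-0.1  0.3 -0.6] w 0.0498 q [ 0.09  0.38  1.92  0.    0.85 -0.7 ]
t 16.23 pos [0.4995 0.1151 0.0034] x-axis [-0.709  0.705 -0.001] yaw 2.359 zax [ 0.001  0.    -1.   ] F [-0.1  0.3 -0.6] w 0.0498 q [ 0.09  0.38  1.92  0.    0.85 -0.7 ]
```

View pics/w14.png

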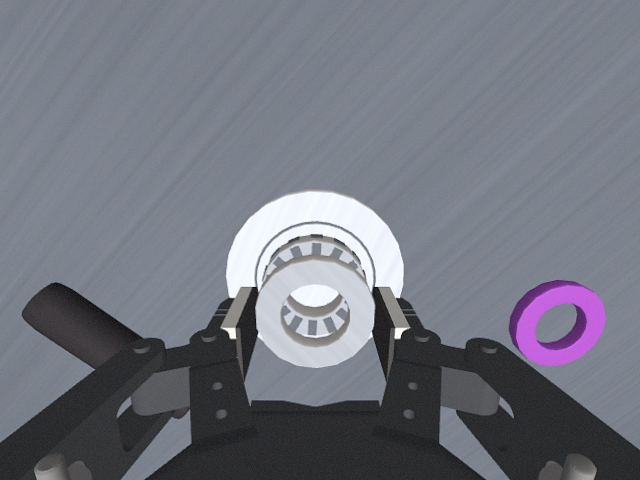

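View pics/s14z.png

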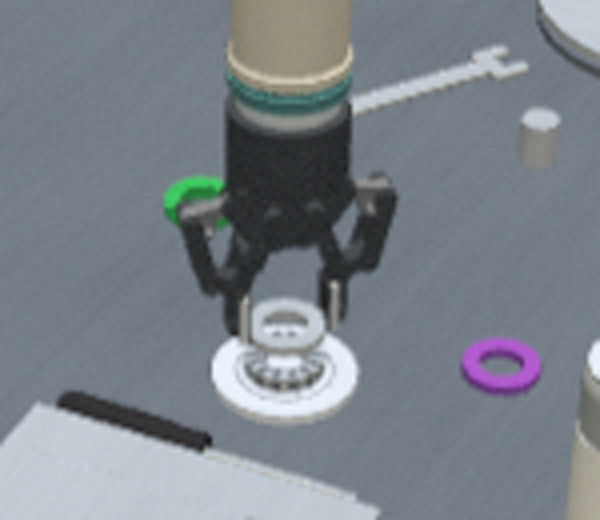

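Call:
arm_command:
  steps:
    - [[0, 0, 0], [0, 0, -10], 255]
    - [[0, 0, 0], [0, 0, -4], 255]
    - [[0, 0, 0], [0, 0, 0], 255]
    - [[0, 0, 0], [0, 0, -1.5], 255]
    - [[0, 0, 0], [0, 0, 0], 255]
    - [[0, 0, 0], [0, 0, 0], 255]

```text
clock: 17.02
position: [0.4991, 0.115, -0.0126]
ee_rot: [0.0, 0.381, 0.924, 0.0]
contact_force: [-0.0, 0.6, -0.5]
width: 0.0502
```

```bash
python3 -c "
from h import *
p,im=look('w15.png',());st()
p,im2=look('s15.png',(),'scene')
cv2.imwrite('pics/c15.png',np.hstack([cv2.resize(im2[210:270,290:360],None,fx=5,fy=5,interpolation=cv2.INTER_CUBIC),cv2.resize(im[180:390,160:480],(450,300))]))
"
```

```text
t 17.02 pos [ 0.4991  0.115  -0.0126] x-axis [-0.709  0.705 -0.   ] yaw 2.359 zax [ 0.  0. -1.] F [-0.   0.6 -0.5] w 0.0502 q [ 0.09  0.4   1.93  0.    0.81 -0.7 ]
t 17.07 pos [ 0.499   0.115  -0.0126] x-axis [-0.709  0.705 -0.   ] yaw 2.359 zax [ 0.  0. -1.] F [ 0.6  0.5 -0.8] w 0.05 q [ 0.09  0.4   1.93  0.    0.81 -0.7 ]
t 17.07 pos [ 0.499   0.115  -0.0126] x-axis [-0.709  0.705 -0.   ] yaw 2.359 zax [ 0.  0. -1.] F [ 0.6  0.5 -0.8] w 0.05 q [ 0.09  0.4   1.93  0.    0.81 -0.7 ]
```

View pics/c15.png

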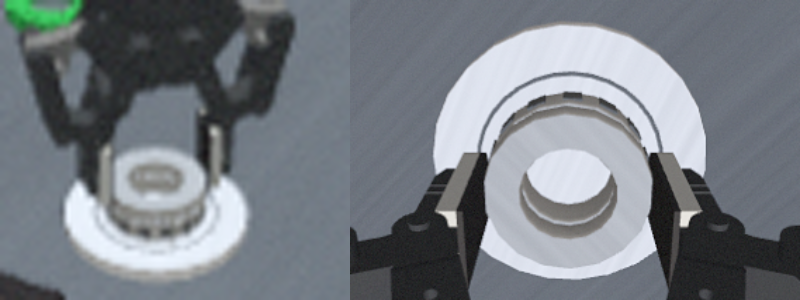

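Call:
arm_command:
  steps:
    - [[0, 0, 0], [0.2, -0.1, -0.8], 255]
    - [[0, 0, 0], [0, 0, 0], 255]
    - [[0, 0, 0], [0, 0, 0], 255]

```text
clock: 17.5
position: [0.4992, 0.115, -0.0128]
ee_rot: [0.0, 0.381, 0.924, 0.0]
contact_force: [-2.1, 0.3, 5.2]
width: 0.0501
```

Call:
arm_command:
  steps:
    - [[0, 0, 0], [0, 0, 0], 90]
    - [[0, 0, 0], [0, 0, 0], 50]
    - [[0, 0, 0], [0, 0, 0], 40]
    - [[0, 0, 0], [0, 0, 20], 40]
    - [[0, 0, 0], [0, 0, 40], 0]
    - [[0, 0, 0], [20, -20, 30], 0]
    - [[0, 0, 0], [20, -20, 0], 0]
    - [[0, 0, 0], [0, 0, 0], 0]
    - [[0, 0, 0], [0, 0, 0], 0]

```text
clock: 18.62
position: [0.5379, 0.0752, 0.0759]
ee_rot: [-0.001, 0.382, 0.924, -0.0]
contact_force: [-0.4, 0.5, -0.0]
width: 0.0858
```

```bash
python3 -c "
from h import *
p,im=look('w16.png',('plate',))
for t in ('cage','washer'):
  for q in finder.cut_out('wrist',t)[:3]: print(t,q['score'],q['extent'],fitcyl(p,q['pixels'],.026,.021,.030),fitcyl(p,q['pixels'],.026,.008,.030))
p,im2=look('s16.png',(),'scene')
cv2.imwrite('pics/c16.png',np.hstack([cv2.resize(im2[210:290,290:370],(400,400),interpolation=cv2.INTER_CUBIC),cv2.resize(im[80:280,220:420],(400,400))]))
"
```

```text
t 18.62 pos [0.5379 0.0752 0.0759] x-axis [-0.709  0.706  0.002] yaw 2.358 zax [-0.002  0.    -1.   ] F [-0.4  0.5 -0. ] w 0.0858 q [ 0.01  0.33  1.76  0.    1.06 -0.78]
wrist plate 0.86 [0.4996 0.1152] [316.9 159.8] 0.98 [244.3, 91.5, 140.1, 139.2]
cage 0.76 [295.7, 165.1, 42.8, 27.6] (array([0.50422513, 0.10769981]), array([313.79195516, 178.26541378]), 0.09284649963278571) (array([0.50422513, 0.10769981]), array([313.79195516, 178.26541378]), 0.09284649857755005)
washer 0.86 [275.9, 124.5, 85.1, 81.6] (array([0.49945799, 0.11445463]), array([316.08642093, 165.03482871]), 0.9364026710135277) (array([0.49945799, 0.11445463]), array([316.08642093, 165.03482871]), 0.9364026828900559)
washer 0.64 [469.8, 168.6, 76.7, 73.0] (array([0.60551316, 0.18607002]), array([507.46421413, 203.88004559]), 0.7927502624353361) (array([0.60795158, 0.18731824]), array([507.46421413, 203.88004559]), 0.7155124726648199)
t 18.82 pos [0.5382 0.0755 0.0761] x-axis [-0.709  0.705  0.001] yaw 2.36 zax [-0.001  0.    -1.   ] F [-0.7  0.2 -0.2] w 0.0851 q [ 0.01  0.33  1.76  0.    1.06 -0.78]
```

View pics/c16.png

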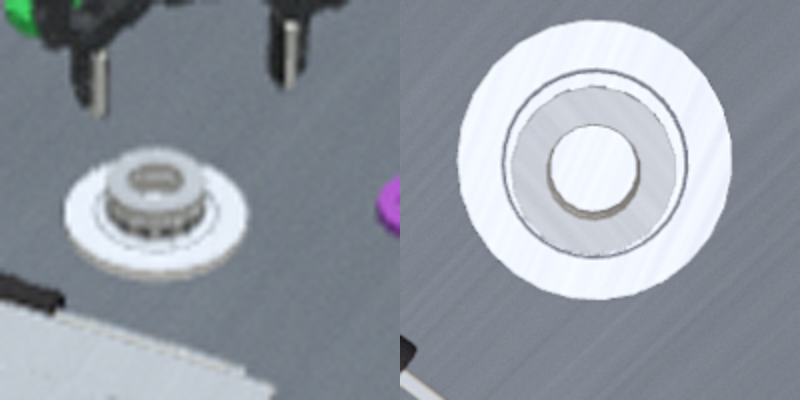

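Call:
arm_command:
  steps:
    - [[0, 0, 0], [0, 0, 50], 0]
    - [[0, 0, 0], [0, 0, 55], 0]
    - [[0, 0, -0.1], [15.6, -44.6, 0], 0]
    - [[0, 0, -0.1], [15.6, -44.6, 0], 0]
    - [[0, 0, -0.1], [15.6, -44.6, 0], 0]
    - [[0, 0, -0.1], [15.6, -44.6, 0], 0]
    - [[0, 0, -0.1], [15.6, -44.6, 0], 0]
    - [[0, 0, -0.1], [15.6, -44.6, 0], 0]
    - [[0, 0, -0.1], [15.6, -44.6, 0], 0]
    - [[0, 0, 0], [0, 0, 0], 0]
    - [[0, 0, 0], [0, 0, 0], 0]

```text
clock: 20.25
position: [0.6479, -0.2365, 0.181]
ee_rot: [-0.001, 0.675, 0.738, 0.0]
contact_force: [0.8, 0.1, -0.9]
width: 0.0855
```

```bash
python3 -c "
from h import *
p,im=look('w17.png')
s,T=st()
x,y,a=.48172302,-.25086302,.08835177
c,d=np.cos(a),np.sin(a)
def L(X,Y,Z): return [x+c*X-d*Y,y+d*X+c*Y,.12+Z]
pts=[L(.165,.049,.042),L(.165,0,.042),L(.165,-.049,.042),L(.203,.138,.006),L(.203,-.138,.006),L(0,.138,.006)]
uv=proj(p,pts);print(uv.round(0).tolist())
for u in uv: cv2.circle(im,tuple(int(k) for k in u),3,(0,0,255),-1)
cv2.imwrite('pics/w17m.png',im)
look('t17.png',(),'top')"
```

```text
t 20.25 pos [ 0.6479 -0.2365  0.181 ] x-axis [-0.088  0.996  0.001] yaw 1.659 zax [-0.001  0.001 -1.   ] F [ 0.8  0.1 -0.9] w 0.0855 q [-0.45  0.46  1.26  0.    1.42 -0.54]
t 20.3 pos [ 0.6479 -0.236   0.1813] x-axis [-0.089  0.996  0.001] yaw 1.66 zax [-0.001  0.001 -1.   ] F [ 0.1  0.3 -0.5] w 0.0854 q [-0.45  0.46  1.26  0.    1.42 -0.54]
[[312.0, 180.0], [313.0, 264.0], [313.0, 337.0], [378.0, 21.0], [360.0, 410.0], [38.0, 26.0]]
t 20.3 pos [ 0.6479 -0.236   0.1813] x-axis [-0.089  0.996  0.001] yaw 1.66 zax [-0.001  0.001 -1.   ] F [ 0.1  0.3 -0.5] w 0.0854 q [-0.45  0.46  1.26  0.    1.42 -0.54]
```

View pics/w17m.png

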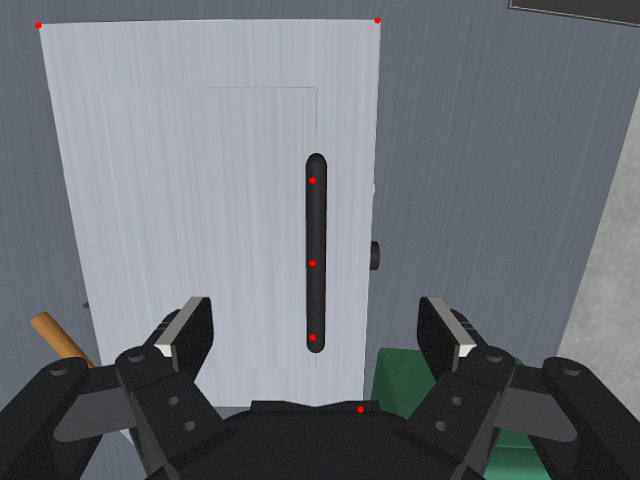

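The wrist view shows the bar running through (316,253) between the jaws, and the projected lid model matches to about 3 px. Now to descend and grip.

Call:
arm_command:
  steps:
    - [[0, 0, 0], [0, 0, -30], 0]
    - [[0, 0, 0], [0, 0, -20], 0]
    - [[0, 0, 0], [0, 0, -12], 0]
    - [[0, 0, 0], [0, 0, -7], 0]
    - [[0, 0, 0], [0, 0, 0], 0]
    - [[0, 0, 0], [0, 0, 0], 0]

```text
clock: 21.1
position: [0.649, -0.2375, 0.1135]
ee_rot: [0.001, 0.675, 0.738, 0.0]
contact_force: [0.8, -0.5, -0.3]
width: 0.0857
```

```bash
python3 -c "
from h import *
p,im=look('w18.png');st()
p,im2=look('s18.png',(),'scene')
cv2.imwrite('pics/c18.png',np.hstack([cv2.resize(im2[200:350,230:380],(400,400),interpolation=cv2.INTER_CUBIC),cv2.resize(im[100:420,160:480],(400,400))]))"
```

```text
t 21.1 pos [ 0.649  -0.2375  0.1135] x-axis [-0.088  0.996 -0.001] yaw 1.659 zax [ 0.002 -0.001 -1.   ] F [ 0.8 -0.5 -0.3] w 0.0857 q [-0.45  0.5   1.37  0.    1.27 -0.54]
t 21.15 pos [ 0.6489 -0.2376  0.1134] x-axis [-0.088  0.996 -0.001] yaw 1.659 zax [ 0.002 -0.001 -1.   ] F [-0.1  0.2 -0.1] w 0.0857 q [-0.45  0.5   1.37  0.    1.27 -0.54]
t 21.15 pos [ 0.6489 -0.2376  0.1134] x-axis [-0.088  0.996 -0.001] yaw 1.659 zax [ 0.002 -0.001 -1.   ] F [-0.1  0.2 -0.1] w 0.0857 q [-0.45  0.5   1.37  0.    1.27 -0.54]
```

View pics/c18.png

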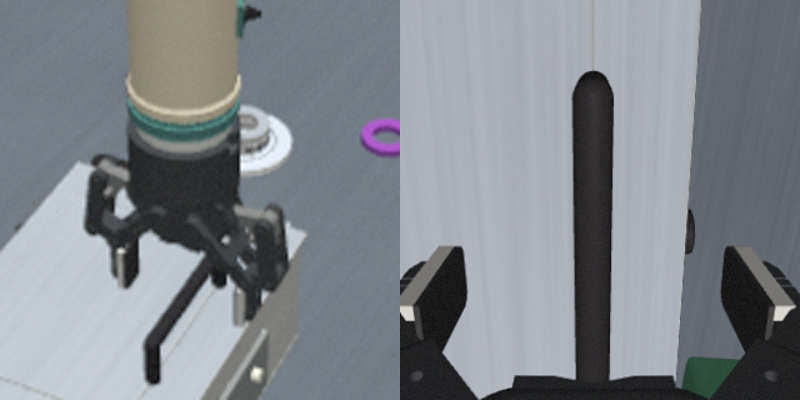

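Call:
arm_command:
  steps:
    - [[0, 0, 0], [0, 0, -1], 150]
    - [[0, 0, 0], [0, 0, 0], 255]
    - [[0, 0, 0], [0, 0, 0], 255]
    - [[0, 0, 0], [0, 0, 0], 255]
    - [[0, 0, 0], [0, 0, 0], 255]
    - [[0, 0, 0], [0, 0, 0], 255]
    - [[0, 0, 0], [0, 0, 0], 255]
  newtons: 60

```text
clock: 22.08
position: [0.6484, -0.2373, 0.1117]
ee_rot: [0.0, 0.675, 0.738, 0.0]
contact_force: [-1.2, -0.6, 0.3]
width: 0.0099
```

```bash
python3 -c "
from h import *
p,im=look('w19.png')
s,T=st()
p,im2=look('s19.png',(),'scene')
cv2.imwrite('pics/c19.png',np.hstack([cv2.resize(im2[200:350,230:380],(400,400),interpolation=cv2.INTER_CUBIC),cv2.resize(im[100:420,160:480],(400,400))]))
a=.0883;h=np.array([.4822,-.2508,.12]);k=np.array([np.sin(a),-np.cos(a),0])
N=12;st_=.7854/N;P=s['position'];pr=P
for i in range(1,N+1):
  n=h+Ro.from_rotvec(k*st_*i).apply(P-h);print(i,((n-pr)*1000).round(1));pr=n
print(n,k*st_)
"
```

```text
t 22.07 pos [ 0.6484 -0.2373  0.1117] x-axis [-0.088  0.996 -0.   ] yaw 1.659 zax [ 0. -0. -1.] F [-1.2 -0.6  0.3] w 0.0099 q [-0.45  0.5   1.37  0.    1.27 -0.54]
t 22.12 pos [ 0.6484 -0.2373  0.1116] x-axis [-0.088  0.996 -0.   ] yaw 1.659 zax [ 0. -0. -1.] F [-1.5  0.1  1.4] w 0.0097 q [-0.45  0.5   1.37  0.    1.27 -0.54]
t 22.12 pos [ 0.6484 -0.2373  0.1116] x-axis [-0.088  0.996 -0.   ] yaw 1.659 zax [ 0. -0. -1.] F [-1.5  0.1  1.4] w 0.0097 q [-0.45  0.5   1.37  0.    1.27 -0.54]
1 [ 0.2  0.  10.9]
2 [-0.5 -0.  10.9]
3 [-1.2 -0.1 10.9]
4 [-1.9 -0.2 10.8]
5 [-2.6 -0.2 10.6]
6 [-3.3 -0.3 10.4]
7 [-4.  -0.4 10.2]
8 [-4.6 -0.4  9.9]
9 [-5.3 -0.5  9.6]
10 [-5.9 -0.5  9.2]
11 [-6.5 -0.6  8.8]
12 [-7.  -0.6  8.3]
[ 0.60563962 -0.24110658  0.23200191] [ 0.00577173 -0.06519501  0.        ]
```

View pics/c19.png

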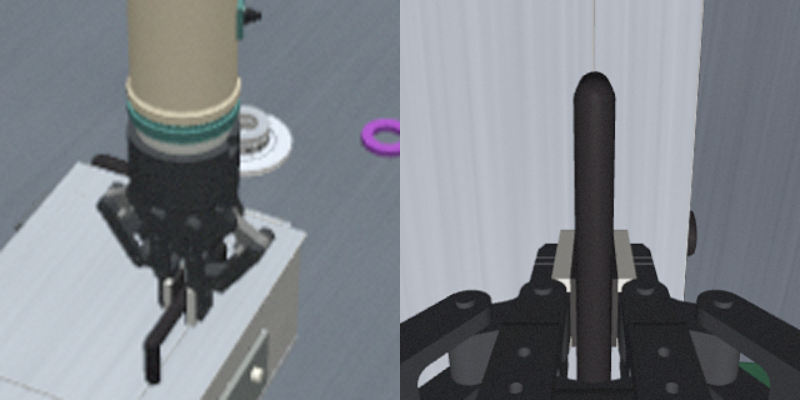

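Call:
arm_command:
  steps:
    - [[0.0058, -0.0652, 0], [0.2, 0, 10.9], 255]
    - [[0.0058, -0.0652, 0], [-0.5, 0, 10.9], 255]
    - [[0.0058, -0.0652, 0], [-1.2, -0.1, 10.9], 255]
    - [[0.0058, -0.0652, 0], [-1.9, -0.2, 10.8], 255]
    - [[0, 0, 0], [0, 0, 0], 255]

```text
clock: 22.8
position: [0.6445, -0.2377, 0.1555]
ee_rot: [0.088, 0.67, 0.731, 0.097]
contact_force: [1.9, 0.6, -2.7]
width: 0.0101
```

```bash
python3 -c "
from h import *
p,im2=look('s20.png',(),'scene')
st()
cv2.imwrite('pics/c20.png',cv2.resize(im2[130:430,160:460],(600,600),interpolation=cv2.INTER_CUBIC))"
```

```text
t 22.8 pos [ 0.6445 -0.2377  0.1555] x-axis [-0.087  0.996  0.   ] yaw 1.657 zax [ 0.259  0.023 -0.966] F [ 1.9  0.6 -2.7] w 0.0101 q [-0.54  0.34  1.55  0.18  1.04 -0.71]
t 22.85 pos [ 0.6448 -0.2376  0.155 ] x-axis [-0.087  0.996  0.   ] yaw 1.658 zax [ 0.258  0.023 -0.966] F [ 1.6  0.1 -3. ] w 0.0099 q [-0.54  0.34  1.55  0.18  1.04 -0.71]
```

View pics/c20.png

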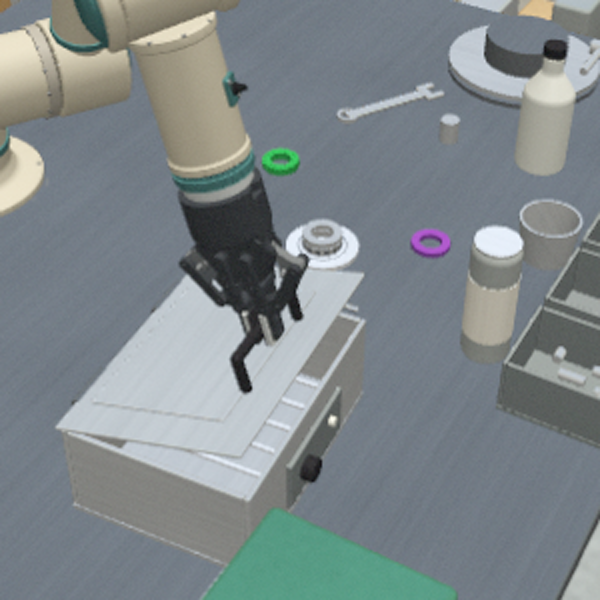

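The lid is opening with the tool and the wrist force is only about 3 N, so I'll continue.

Call:
arm_command:
  steps:
    - [[0.0058, -0.0652, 0], [-2.6, -0.2, 10.6], 255]
    - [[0.0058, -0.0652, 0], [-3.3, -0.3, 10.4], 255]
    - [[0.0058, -0.0652, 0], [-4.0, -0.4, 10.2], 255]
    - [[0.0058, -0.0652, 0], [-4.6, -0.4, 9.9], 255]
    - [[0.0058, -0.0652, 0], [-5.3, -0.5, 9.6], 255]
    - [[0.0058, -0.0652, 0], [-5.9, -0.5, 9.2], 255]
    - [[0.0058, -0.0652, 0], [-6.5, -0.6, 8.8], 255]
    - [[0.0058, -0.0652, 0], [-7.0, -0.6, 8.3], 255]
    - [[0, 0, 0], [0, 0, 0], 255]
    - [[0, 0, 0], [0, 0, 0], 255]
    - [[0, 0, 0], [0, 0, 0], 255]

```text
clock: 24.22
position: [0.6058, -0.2408, 0.2309]
ee_rot: [0.257, 0.624, 0.682, 0.282]
contact_force: [0.9, -0.4, -4.3]
width: 0.0099
```

```bash
python3 -c "
from h import *
p,im=look('s21.png',(),'scene')
x,y,a=.4822,-.2508,.0883
c,d=np.cos(a),np.sin(a)
def L(X,Y,Z,t):
  X,Z=X*np.cos(t)-Z*np.sin(t),X*np.sin(t)+Z*np.cos(t)
  return [x+c*X-d*Y,y+d*X+c*Y,.12+Z]
b=im.copy()
for deg,col in ((40,(255,0,0)),(45,(0,0,255)),(50,(0,200,0))):
  t=np.radians(deg)
  uv=proj(p,[L(0,.138,.006,t),L(.203,.138,.006,t),L(.203,-.138,.006,t),L(0,-.138,.006,t)]).astype(int); print(deg,uv.tolist())
  for u in uv: cv2.circle(b,tuple(map(int,u)),1,col,-1)
cv2.imwrite('pics/c21.png',cv2.resize(b[170:430,160:420],(600,600),interpolation=cv2.INTER_CUBIC))
s,T=st(); print('tool tilt',np.degrees(np.arccos(-T[2,2])), 'hinge-angle of TCP pos',)
q=s['position']-np.array([x,y,.12]); print(np.degrees(np.arctan2(q[2],c*q[0]+d*q[1])-np.arctan2(-.0084,.1673)))"
```

```text
t 24.23 pos [ 0.6058 -0.2408  0.2309] x-axis [-0.09   0.996  0.   ] yaw 1.661 zax [ 0.703  0.064 -0.709] F [ 0.9 -0.4 -4.3] w 0.0099 q [-0.85  0.12  1.94  0.92  0.79 -1.51]
40 [[257, 260], [322, 230], [254, 318], [185, 343]]
45 [[257, 260], [317, 223], [247, 310], [185, 343]]
50 [[257, 260], [311, 216], [240, 303], [185, 343]]
t 24.27 pos [ 0.6058 -0.2408  0.231 ] x-axis [-0.09   0.996  0.001] yaw 1.66 zax [ 0.703  0.064 -0.709] F [ 0.5 -1.1 -4.8] w 0.0099 q [-0.85  0.12  1.94  0.92  0.79 -1.51]
tool tilt 44.87931991274664 hinge-angle of TCP pos
44.696449303112516
```

View pics/c21.png

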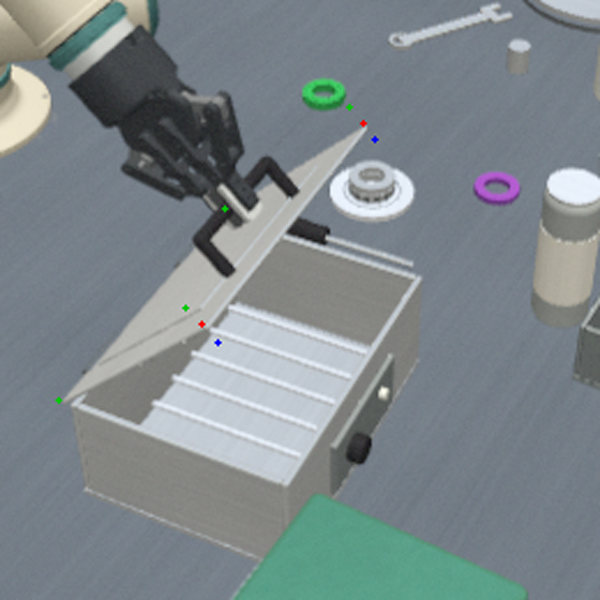

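Call:
arm_command:
  steps:
    - [[0, 0, 0], [-0.5, 0, 0.6], 255]
    - [[0, 0, 0], [0, 0, 0], 255]
    - [[0, 0, 0], [0, 0, 0], 255]
    - [[0, 0, 0], [0, 0, 0], 255]
    - [[0, 0, 0], [0, 0, 0], 255]
    - [[0, 0, 0], [0, 0, 0], 255]
    - [[0, 0, 0], [0, 0, 0], 255]
    - [[0, 0, 0], [0, 0, 0], 255]

```text
clock: 25.28
position: [0.6047, -0.2409, 0.2317]
ee_rot: [0.258, 0.624, 0.682, 0.282]
contact_force: [-2.3, -1.6, -12.3]
width: 0.01
```

```bash
python3 -c "
from h import *
p,im=look('t22.png',('plate',),'top')
for q in finder.cut_out('top','washer')[:3]: print(q['score'],fitcyl(p,q['pixels'],.026,.021,.030))
p2,im2=look('s22.png',(),'scene')
cv2.imwrite('pics/c22.png',cv2.resize(im2[200:350,170:350],(720,600),interpolation=cv2.INTER_CUBIC))
s,T=st(); print(np.degrees(np.arccos(-T[2,2])))
x,y,a=.4822,-.2508,.0883
q=s['position']-np.array([x,y,.12]); print(np.degrees(np.arctan2(q[2],np.cos(a)*q[0]+np.sin(a)*q[1])-np.arctan2(-.0084,.1673)))"
```

```text
t 25.27 pos [ 0.6047 -0.2409  0.2317] x-axis [-0.088  0.996  0.001] yaw 1.659 zax [ 0.703  0.063 -0.708] F [ -2.3  -1.6 -12.3] w 0.01 q [-0.85  0.11  1.94  0.92  0.8  -1.51]
top plate 0.87 [0.5006 0.1132] [267.3 266.6] 0.96 [253.5, 248.1, 31.5, 37.5]
0.8 (array([0.49910728, 0.11203185]), array([266.91611111, 266.46222222]), 0.8744713276399124)
t 25.43 pos [ 0.6047 -0.2409  0.2317] x-axis [-0.088  0.996  0.001] yaw 1.659 zax [ 0.703  0.063 -0.708] F [ -2.3  -2.2 -12.2] w 0.0097 q [-0.85  0.11  1.94  0.92  0.8  -1.51]
t 25.48 pos [ 0.6047 -0.2409  0.2318] x-axis [-0.088  0.996  0.001] yaw 1.659 zax [ 0.703  0.063 -0.708] F [ -3.7  -1.7 -12.7] w 0.0099 q [-0.85  0.11  1.94  0.92  0.8  -1.51]
44.92521991741271
45.15309660583354
```

View pics/c22.png

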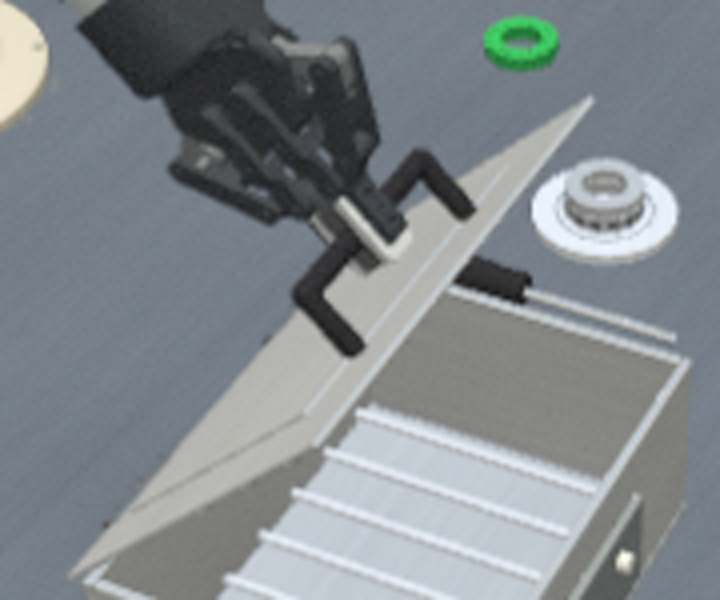

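View pics/t22.png

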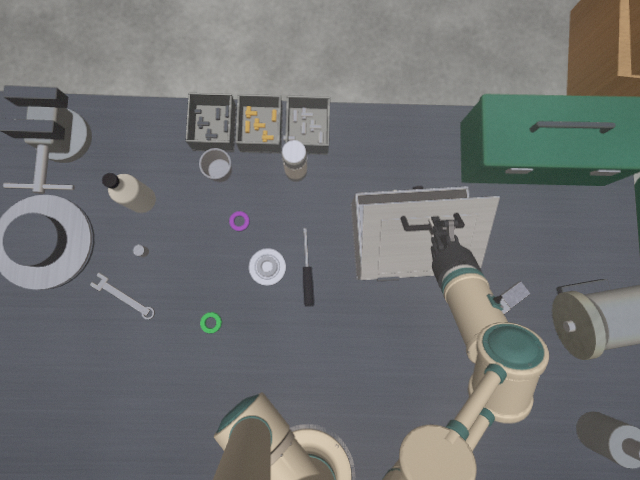

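```bash
python3 -c "
from h import *
print(manip.sign_off());st()"
```

```text
the job is handed in; nothing more can be done
None
the job is handed in; nothing more can be done
```

The roller ring lies flat in the middle of the plate with the plain washer flat on top of it. I handed the job in with the gripper still holding the lid's handle bar at about 45°, at roughly 25.5 s of the 59 s allowed.

**Last checks**
- **Bearing set:** the wrist camera put the ring and the washer each within 0.8 mm of the plate's centre. The top camera, from farther off, read the washer about 2 mm off-centre. In the scene view both rings lie flat.
- **Lid angle:** tool tilt and hand position gave 44.9° and 45.2°, and the lid's corners in the scene picture read about 44–45°. The pose was steady.
- **Bystanders:** the other things on the bench and the green and purple rings look unmoved in the final top view.

**Things that disagreed**
- **Fingertips:** the real fingertips stood about 30 mm behind the reported tool point, even after allowing for the open-jaw setback. I set all grasp heights from the camera images and the force reading instead.
- **Wrist force:** a final 0.8 mm nudge raised the holding force from about 5 N to 13 N. It held there, so I left it.

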